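# Bed the tapered plugs of drain cocks in the bench jig

## Task

The cleaned brass drain cocks on the bench have their tapered plugs only dropped in loosely: set every cock upright in a nest of its own in the wooden jig, its two pipe ends down in the notches, then swing the hold-down bail over them until it snaps shut in its spring catches. With the bail shut, press each red T-handle down while turning it clockwise a quarter turn, so that the plug is driven fully home and stays there, with the handle square across the pipe ends. Leave the other things on the bench where they are.

Things in the scene. Friction and masses are not known exactly. Their poses are not given: they have to be found in the camera images.
- jig: Hardwood assembly jig bolted to the bench, 140 x 380 mm. Origin: centre of its underside on the bench; x across the jig, y along it. Its bed's top is 18 mm above the bench. Four nests in a row along y at y = 112.5, 37.5, -37.5 and -112.5 mm (x = 0), between two wooden rails: tops 50 mm above the bench, 19 mm thick, inner faces 38 mm apart. Each nest has a dark disc on the bed.
- nest1 (a point): Point on the bed in the middle of a nest, jig y = 112.5 mm; axes as the jig's. Here both rails have a notch 24 mm wide, open above and down to the bed. A cock stands in a nest with its underside on the bed, its barrel between the rails and its two pipe ends in the two notches: its x axis along the jig's x, either way round.
- nest2 (a point): The same for the nest at jig y = 37.5 mm. Any cock may go in any nest; not all nests may be needed.
- nest3 (a point): The same for the nest at jig y = -37.5 mm.
- nest4 (a point): The same for the nest at jig y = -112.5 mm.
- bail (a joint): Hold-down bail, a steel wire frame hinged along the jig's rear (+x) edge; rad: 0 = shut (its rod lies over the front (-x) pipe ends under both spring catches), 1.8 to 2.05 = leaning back, open (start). It moves stiffly and stays where it is left. The last 10 mm of the rod's way push aside two spring catches at the rod's ends, a few newtons, which snap over it.
- bail_grip (a point): Middle of the bail's rod (8 mm thick, 356 mm long, along the jig's y), inside its blue sleeve (12 mm thick, 44 mm long), the place to take or push it. It moves on a circle of 89 mm radius about the hinge; shut, it lies 34 mm in front (-x) of the line of nests and 57 mm above the bench, 7 mm over the rail's top.
- bail_hinge (a point): Middle of the bail's hinge line (along y), fixed to the jig, 55 mm behind (+x of) the line of nests and 57 mm above the bench; axes as the jig's.
- cock1: Brass drain cock standing upright, about 0.3 kg; may be absent. Origin: centre of its underside; z up; x along its two pipe ends. Bottom cap 38 mm across, 10 mm high; barrel 32 mm across, up to 40 mm; pipe ends 20 mm across, on one line 24 mm above the underside, 80 mm over both ends. A red T-handle stands above the barrel.
- plug1 (a joint): How far cock1's tapered plug has gone down into the barrel, m: 0 = proud and loose (start), 0.005 = fully home. It goes down only while its handle is turned clockwise (seen from above) and pressed down together: press over 5 N, 8 to 15 N is right; 6 mm per rad, so 0.85 rad of pressed turning. Straight pushing or pulling below 30 N does not move it, and it holds where it is left.
- grip1 (a point): Centre of cock1's T-handle, a red bar 40 mm long (its x), 10 mm thick (y), 14 mm high (z), on the cock's axis; 61 mm above the cock's underside while the plug is proud, 56 mm when it is home. It starts 0 to 0.35 rad clockwise (from above) of the line of the pipe ends, so that two fingers fit down past it onto the barrel's sides.
- cock2: Another such cock; may be absent. All four are alike.
- plug2 (a joint): The same for cock2. For all plugs: turned without pressing, or anticlockwise, or once the plug is home, the handle just goes round at the same depth, without stops. Turning takes about 0.2 N m.
- grip2 (a point): The same for cock2.
- cock3: Another such cock; may be absent.
- plug3 (a joint): The same for cock3.
- grip3 (a point): The same for cock3.
- cock4: Another such cock; may be absent.
- plug4 (a joint): The same for cock4.
- grip4 (a point): The same for cock4.
- grease_tin: Bystander: small blue-labelled tin, 68 mm across, 50 mm high. Origin: centre of its underside.
- screwdriver: Bystander: yellow-handled screwdriver lying on the bench. Origin: under its middle; x along it.
- tape_roll: Bystander: yellow roll of tape lying flat, 90 mm across, 24 mm high. Origin: centre of its underside.
- paste_pot: Bystander: open grey pot, 64 mm across, 45 mm high. Origin: centre of its underside.
Mind the look-alikes: they are no part of the job. What is shaped like the cock1 but purple is not meant.

How it is judged:
By the outcome, as a careful person would: the job done as asked, in the order asked, and still so for the second after the job is handed in, with the robot touching nothing.
Of cock1, cock2, cock3, cock4 only 3 to 4 are there at a start; the rules pass over those that are not, and their reading is None.
At some moment in a run one of cock1, cock2, cock3, cock4 may be knocked a few centimetres aside while the robot is not near it.
Once in a run the grip may slacken for a moment while it holds something.
It also fails if it takes over 210 s, if anything falls off the work surface, if the arm or the gripper's body presses on something with over 40 N, if the wrist force passes 120 N, or if a joint passes its speed limit or range.

## Robot

A 6-joint arm with a two-finger parallel gripper is mounted at the origin on the work surface. World frame = base frame: x ahead of the robot, y to its left, z up, the work surface at z = 0. Lengths are in mm, angles in degrees, forces in N, time in s.
With the tool pointing down it reaches from about 300 to 850 mm from the base axis. Payload 4.2 kg.
Tool frame: the origin (TCP) lies between the finger pads; the fingertips stand 14 mm ahead of it and the grasp point (between the pads) lies 5 mm behind it; z points along the fingers, y is the line along which they close (so a half turn about z gives the same grasp; the last joint's range is limited). The gripper opens to 91 mm and grips with 3 to 60 N. Pads are 32 mm wide; open, the fingers measure 118 mm over their backs; the gripper's body (76 mm by 178 mm) begins 60 mm behind the grasp point.
Start: joints at [72.938, 18.312, 89.639, -0, 72.044, -1.146], TCP at [157.69, 552.97, 227.976] pointing down, gripper open.
Joint ranges: [-177.97, 177.97], [-48.28, 115.42], [12.27, 149.76], [-77.06, 257.06], [2.81, 150.46], [-146.56, 146.56]. Speed limits (degrees/s): [147.25, 147.25, 180, 180, 180, 180].

## Interface

Orientations are given as [roll, pitch, yaw] about the fixed x, y, z axes, in that order (R = Rz(yaw) Ry(pitch) Rx(roll)).
In Python, from workcell import * gives the robot as it stands. The module is installed in compiled form; this text tells all that it offers.
- The arm moves only by the tool send_rows, never from a script. Its argument "deltas" is a list of rows, each a list of 2 entries, a list of its own where there are three numbers: the shift along the tool's x, y, z normalised to -1 to 1, where 1 is 0.5 m, then the turn, a rotation vector about the tool's x, y, z normalised to -1 to 1, where 1 is 0.5 rad. A call has 1 to 10 rows; each row shifts and turns the commanded pose from where the row before left it, along the tool's axes as they then stand; what a row does not reach is not made up. A row lasts 1/10 s, in which the tool goes at most 50 mm and 8.59 degrees, less where a joint would pass 70% of its speed; a pose out of reach is approached as far as the arm can. A call with a number of a shift or a turn outside -1 to 1 is refused whole. A call with a gripper value outside its range is refused whole. "grip" is the closure, from 0 (fully open) to 1 (shut), set as the call begins (left out, the last holds). The fingers move at their own pace and stop on an object; "grip_force" is the grip in N (left out, the last holds). Time passes only in rows, so rows that do not move let the fingers close. It gives the time, the measured TCP pose, the force, the opening and the grip force at its end, in the units of the state.
- state(): the state, without advancing time (a new reading comes with each control period).
- grab_frame(name): name is "scene" or "top" or "wrist"; returns the picture (480x640x3 uint8, red, green, blue); there is no depth.
- calibration(name): a dict with "mtx" (3x3 intrinsics, pixels), "D" ([k1, k2, p1, p2, k3] as OpenCV has them; the pictures are not rectified), "R" (3x3) and "t" (3): a world point X has camera coordinates R X + t. Camera axes: x right, y down, z forward; pixel columns grow to the right and rows downward; lengths in mm; the calibration is good to about 2 mm. A picture is of the moment at which its call begins: read the wrist's pose just before it. calibration takes no time and is no camera call; for the wrist camera it gives the pose at the moment of the call.
- job_done(): hands the job in; it is judged then, once.
Trained networks look in the newest picture that a camera, given by its name, has taken for a name from the list of things; names that differ only in an ending like _2 or _b are one class to them, and where a whole thing is asked for, a point or a joint stands for the part that bears it (a point fixed in the world has none). Each returns a list of dicts, best first, with "p" (0 to 1); they miss things now and then, are a little off and sometimes report something else, mostly with a low value. They report only what shows in the picture. A call takes as long as a camera call. They do not tell look-alikes from the thing itself.
- trace(camera, label): "pixels" (480x640 bool, what is visible of it) and "bbox" ([left, top, width, height] in pixels, round what is visible of it).
The state is a dict: "time_s": time; "qpos": joint angles; "qvel": joint speeds; "effort": joint torques, N m; "ee_pos": TCP position; "ee_rot": TCP orientation; "force": force on the tool from outside, world axes, zero at the start; "torque": the same for the moment, N m; "gripper_width": finger opening in mm; "gripper_force": force on a finger pad.
Only numpy, scipy, OpenCV 4.12 (cv2) and the standard library are available. Lean on these libraries where they do the work, as an engineer would, in place of code of your own. Each camera call takes 0.05 s, during which the arm holds its last target. There are 200 camera calls.

## Working session

There is one attempt and no reset: what is moved stays moved. The work goes in short steps, Python scripts to look and compute and a tool call to move; the robot and the scene stay as the last step left them, time stands still between calls to the robot, and variables do not carry over. Pictures are saved under pics/ and viewed, at most 15 in all, crops included, and the job is handed in when it is done.

Besides the shell and the picture viewer there is one more tool, called after ">>>" as name(argument=value, ...), one argument or row to a line, values as JSON. send_rows: Moves the arm, as the interface text tells. Scaled input: -1 to 1 covers 0.5 m each way for a shift and 0.5 rad each way for a turn. Its arguments: {"type":"object","properties":{"deltas":{"type":"array","items":{"type":"array"}},"grip":{"type":"number"},"grip_force":{"type":"number"}},"required":["deltas"]}

```bash
mkdir -p pics; cat > h.py <<'E'
from workcell import *
import numpy as np, cv2
def cal(n):
    c=calibration(n); return {k:np.array(v,float) for k,v in c.items()}
def ray(c,uv):
    p=cv2.undistortPoints(np.array(uv,float).reshape(-1,1,2),c['mtx'],c['D']).reshape(-1,2)
    d=np.c_[p,np.ones(len(p))]@c['R']; return -c['R'].T@c['t'], d
def onz(c,uv,z):
    o,d=ray(c,uv); return o+d*((z-o[2])/d[:,2])[:,None]
def proj(c,X):
    return cv2.projectPoints(np.array(X,float).reshape(-1,1,3),cv2.Rodrigues(c['R'])[0],c['t'],c['mtx'],c['D'])[0].reshape(-1,2)
def save(n,im): cv2.imwrite('pics/'+n+'.png',im[...,::-1])
E
python3 - <<'E'
from h import *
s=state();print(s)
for n in ('scene','top'):
    im=grab_frame(n);save(n+'0',im);c=cal(n);print(n,c['R'].round(3).tolist(),(-c['R'].T@c['t']).round(),c['mtx'].round(1).tolist())
    for l in ('cock1','jig','bail_grip','grip1','grease_tin','screwdriver','tape_roll','paste_pot'):
        print(l,[(round(d['p'],2),d['bbox']) for d in trace(n,l)])
E
```

```text
{'time_s': 0.0, 'qpos': array([ 7.29390830e+01,  1.83526255e+01,  8.97081408e+01, -8.75832529e-04,
        7.20441431e+01, -1.14553284e+00]), 'qvel': array([ 0.00806034, -0.0722995 , -0.00854867,  0.08129782,  0.03330188,
       -0.09213559]), 'effort': array([ 2.76925595e-03, -4.12465811e+01, -2.31981969e+01,  7.29420106e-02,
        4.56075592e-02, -1.44909804e-04]), 'ee_pos': array([157.52949201, 552.48447174, 227.0986469 ]), 'ee_rot': array([-1.79895095e+02, -1.26483515e-03,  1.64084885e+02]), 'force': array([ 0.12301022,  0.11522263, -0.71461275]), 'torque': array([-0.00102831, -0.03989604,  0.02281788]), 'gripper_force': 0.0, 'gripper_width': 91.28133349923444}
scene [[0.166, 0.986, 0.017], [0.672, -0.101, -0.734], [-0.721, 0.134, -0.679]] [1325. -128.  821.] [[508.4, 0.0, 320.0], [0.0, 508.4, 251.8], [0.0, 0.0, 1.0]]
cock1 [(0.81, [128.3, 283.5, 38.0, 34.7]), (0.77, [189.5, 269.1, 33.9, 30.2]), (0.65, [440.7, 210.0, 28.2, 27.0])]
jig [(0.95, [242.0, 227.5, 179.8, 67.5])]
bail_grip [(0.84, [239.3, 246.6, 186.8, 22.4]), (0.42, [241.0, 228.7, 186.1, 66.1])]
grip1 [(0.64, [446.3, 
[... 394 characters left out ...]
.8], [0.0, 437.2, 237.9], [0.0, 0.0, 1.0]]
cock1 [(0.94, [425.4, 228.2, 40.5, 30.4]), (0.75, [493.3, 218.3, 36.0, 26.9]), (0.73, [130.4, 221.7, 42.0, 20.5]), (0.64, [122.8, 287.6, 31.7, 37.6]), (0.58, [506.3, 223.7, 26.0, 12.6])]
jig [(0.69, [211.9, 186.3, 204.1, 118.5])]
bail_grip [(0.67, [211.7, 189.6, 204.6, 47.7])]
grip1 [(0.72, [443.9, 234.2, 20.3, 16.8]), (0.71, [508.9, 224.4, 18.5, 11.6]), (0.7, [122.6, 298.0, 15.1, 17.9]), (0.51, [133.0, 226.8, 22.9, 5.7]), (0.49, [208.9, 185.4, 208.0, 124.9])]
grease_tin [(0.97, [239.9, 325.4, 35.3, 38.6])]
screwdriver [(0.9, [328.7, 334.6, 105.3, 18.0])]
tape_roll [(0.74, [378.5, 151.0, 45.5, 43.5])]
paste_pot [(0.71, [212.9, 188.1, 200.9, 118.6])]
```

View pics/top0.png

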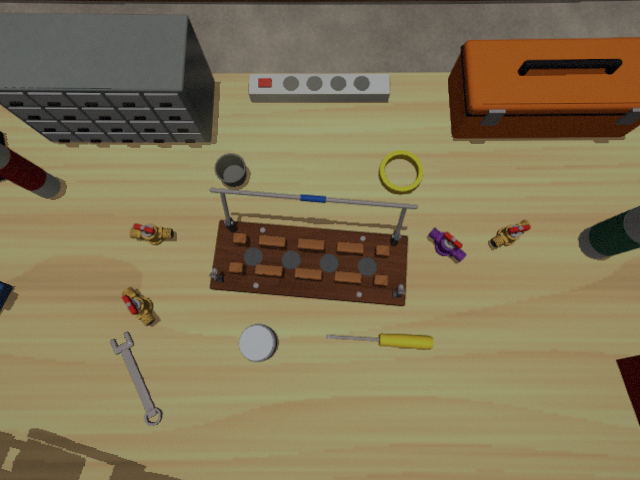

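View pics/scene0.png

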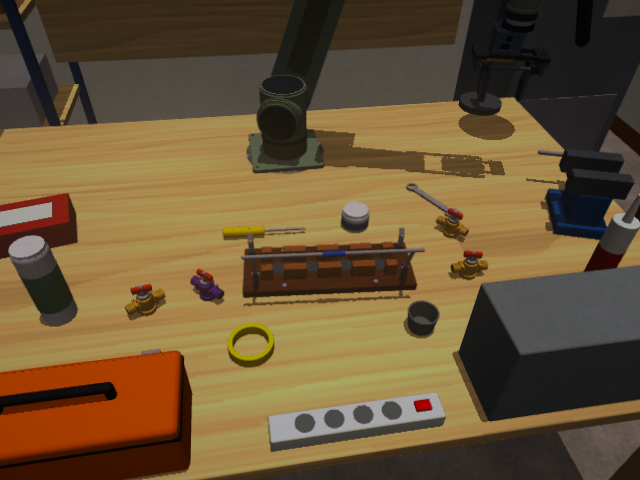

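The top view shows three brass cocks, at (152,233), (139,306) and (510,235). The purple look-alike is at (447,244). The jig's discs run from (253,256) to (367,267), and the bail leans back with its blue sleeve at (313,198). There are no red/brass things besides these, so one cock is absent.

```bash
python3 - <<'E'
from h import *
T=cal('top');S=cal('scene')
def tri(u,v):
    o1,d1=ray(T,[u]);o2,d2=ray(S,[v]);d1=d1[0];d2=d2[0]
    A=np.c_[d1,-d2];k=np.linalg.lstsq(A,o2-o1,rcond=None)[0]
    a=o1+k[0]*d1;b=o2+k[1]*d2;return ((a+b)/2).round(1),np.linalg.norm(a-b).round(1)
t=cv2.imread('pics/top0.png');s=cv2.imread('pics/scene0.png')
def red(im,x,y,r=22):
    h=cv2.cvtColor(im,cv2.COLOR_BGR2HSV)
    m=(((h[...,0]<6)|(h[...,0]>174))&(h[...,1]>190)&(h[...,2]>110));q=np.zeros_like(m);q[y-r:y+r,x-r:x+r]=1
    p=np.argwhere(m&q)[:,::-1];return p.mean(0),len(p)
for a,b in (((152,233),(470,263)),((139,306),(454,220)),((510,235),(145,297))):
    u,n=red(t,*a);v,m=red(s,*b);print(u,n,v,m,tri(u,v), onz(T,[a],30).round())
print('sleeve',tri((313,198.5),(334,253)))
D=onz(T,[(253.5,256.5),(291,260),(329,263),(367,267)],18);print(D.round(1))
print('bail ends',onz(T,[(213,190),(414,207)],135).round())
w=cal('wrist');print(w['R'].round(3),(-w['R'].T@w['t']).round(1),w['mtx'])
E
```

```text
[143.4        227.92727273] 55 [472.94117647 252.73529412] 34 (array([575.6, 351.2,  65.9]), np.float64(1.4)) [[574. 348.  30.]]
[129.12698413 304.61904762] 63 [455.09090909 211.90909091] 22 (array([432.6, 363.6,  66.5]), np.float64(1.8)) [[433. 360.  30.]]
[519.12068966 228.24137931] 58 [140.43181818 287.38636364] 44 (array([ 573.3, -354.5,   66.1]), np.float64(0.1)) [[ 569. -352.   30.]]
sleeve (array([608.7,  31.4, 139.9]), np.float64(2.3))
[[529.4 149.5  18. ]
 [522.3  75.6  18. ]
 [516.1   0.9  18. ]
 [508.1 -73.4  18. ]]
bail ends [[ 626.  206.  135.]
 [ 594. -145.  135.]]
[[ 0.275  0.961 -0.001]
 [ 0.928 -0.265  0.26 ]
 [ 0.25  -0.072 -0.966]] [ 88.6 572.8 385.3] [[355.23397134   0.         317.10216307]
 [  0.         355.23397134 238.61321724]
 [  0.           0.           1.        ]]
```

>>> send_rows(
  deltas=[
    [[-0.091, -0.016, 0.015], [0, 0, 0]],
    [[-0.091, -0.016, 0.015], [0, 0, 0]],
    [[-0.091, -0.016, 0.015], [0, 0, 0]],
    [[-0.091, -0.016, 0.015], [0, 0, 0]],
    [[-0.091, -0.016, 0.015], [0, 0, 0]],
    [[-0.091, -0.016, 0.015], [0, 0, 0]],
    [[-0.091, -0.016, 0.015], [0, 0, 0]],
    [[-0.091, -0.016, 0.015], [0, 0, 0]],
    [[-0.091, -0.016, 0.015], [0, 0, 0]],
    [[-0.091, -0.016, 0.015], [0, 0, 0]],
  ],
  grip=0,
)

```text
time_s: 1.9
ee_pos: [575.0, 350.2, 152.7]
ee_rot: [180.0, 0.0, 164.1]
force: [1.0, 0.1, 0.4]
gripper_width: 90.9
gripper_force: 0.0
```

```bash
cat >> h.py <<'E'
def redmask(im):
    h=cv2.cvtColor(im,cv2.COLOR_RGB2HSV)
    return ((h[...,0]<5)|(h[...,0]>174))&(h[...,1]>190)&(h[...,2]>90)
def handle(c,im,near=None,z=68):
    "largest red blobs: centre and axis on plane z (world)"
    n,L,st,ce=cv2.connectedComponentsWithStats(redmask(im).astype(np.uint8));o=[]
    for i in range(1,n):
        if st[i,4]<60: continue
        p=np.argwhere(L==i)[:,::-1]; w=onz(c,p,z)[:,:2]; m=w.mean(0)
        if near is not None and np.linalg.norm(m-near)>80: continue
        (cx,cy),(a,b),th=cv2.minAreaRect(w.astype(np.float32))
        v=np.linalg.svd(w-m,full_matrices=False)[2][0]
        o.append((st[i,4],(round(cx,1),round(cy,1)),m.round(1),np.round((a,b),1),round(np.degrees(np.arctan2(v[1],v[0]))%180,1),p.mean(0).round(1)))
    return o
def go(x,y,z,yaw):
    "prints moves in tool units from the measured pose"
    s=state();e=s['ee_pos'];R=cv2.Rodrigues(np.zeros(3))[0]
    from scipy.spatial.transform import Rotation as Ro
    R=Ro.from_euler('xyz',s['ee_rot'],degrees=True).as_matrix()
    d=R.T@(np.array([x,y,z])-e)
    Rt=Ro.from_euler('xyz',[180,0,yaw],degrees=True).as_matrix()
    rv=Ro.from_matrix(R.T@Rt).as_rotvec()
    print('at',e.round(1),s['ee_rot'].round(2),'q6',round(s['qpos'][5],1),'shift units',(d/500).round(4),'len',np.linalg.norm(d).round(1),'turn units',(rv/0.5).round(3))
E
python3 - <<'E'
from h import *
s=state();print(s['ee_pos'].round(1),s['ee_rot'].round(1),s['time_s'])
c=cal('wrist');im=grab_frame('wrist');save('wA',im)
for h in handle(c,im): print(h)
for l in ('cock1','grip1'): print(l,[(round(d['p'],2),d['bbox']) for d in trace('wrist',l)])
E
```

```text
[575.  350.2 152.7] [180.    0.  164.1] 1.9
cock1 [(0.73, [229.1, 4.5, 101.1, 87.9]), (0.63, [266.3, 211.3, 103.5, 47.8])]
grip1 [(0.82, [291.3, 233.6, 56.1, 22.7]), (0.71, [244.2, 11.2, 62.8, 53.7])]
```

View pics/wA.png

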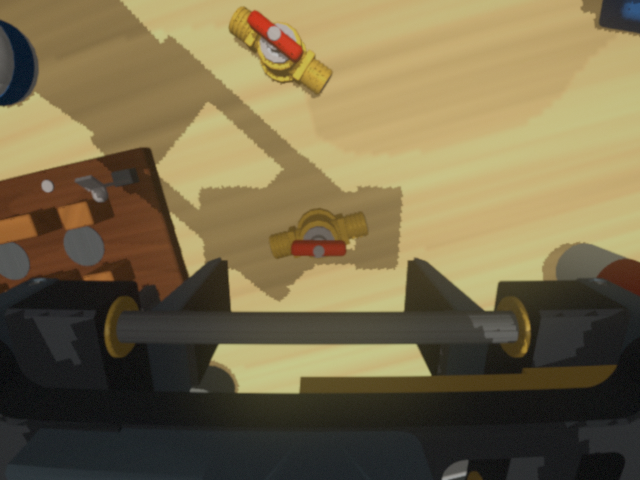

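The wrist view shows cock A at (318,233), with pipe ends at (270,245) and (368,222) and its handle nearly level. Cock B is at (280,50). My red threshold was too strict in shadow, so I'll fit a silhouette model instead.

```bash
cat >> h.py <<'E'
from scipy.optimize import minimize
a_=np.linspace(0,2*np.pi,24,endpoint=False)
def cyl(r,z0,z1): return np.array([[r*np.cos(t),r*np.sin(t),z] for z in (z0,z1) for t in a_])
PIPE=np.array([[x,10*np.cos(t),24+10*np.sin(t)] for x in (-40,40) for t in a_])
BODY=[PIPE,cyl(19,0,10),cyl(16,0,40),cyl(6,40,54)]
BAR=np.array([[x,y,z] for x in (-20,20) for y in (-5,5) for z in (54,68)],float)
def place(P,x,y,z,th):
    c,s=np.cos(th),np.sin(th); return P@np.array([[c,s,0],[-s,c,0],[0,0,1]])+[x,y,z]
def sil(c,parts,x,y,z,th,K=4):
    m=np.zeros((480*K//4,640*K//4),np.uint8)
    for P in parts:
        q=cv2.convexHull(proj(c,place(P,x,y,z,th)).astype(np.float32)); cv2.fillConvexPoly(m,np.round(q*16).astype(np.int32),255,cv2.LINE_AA,4)
    return m/255.
def fit(views,parts,x,y,z,th,fitz=False):
    "views: (cal,mask). returns x,y,z,deg,iou"
    ms=[(c,cv2.GaussianBlur(m.astype(float),(0,0),1)) for c,m in views]
    def f(p):
        zz=z+(p[3]*5 if fitz else 0);e=0
        for c,m in ms: e+=np.abs(cv2.GaussianBlur(sil(c,parts,p[0]*5,p[1]*5,zz,p[2]/10),(0,0),1)-m).sum()/m.sum()
        return e/len(ms)
    best=None
    for t in np.atleast_1d(th):
        p0=[x/5,y/5,t*10]+([0] if fitz else [])
        r=minimize(f,p0,method='Nelder-Mead',options=dict(initial_simplex=np.vstack([p0]+[np.add(p0,np.eye(len(p0))[i]) for i in range(len(p0))]),maxiter=160,xatol=.01,fatol=1e-4))
        if best is None or r.fun<best.fun: best=r
    p=best.x; return np.round([p[0]*5,p[1]*5,z+(p[3]*5 if fitz else 0),np.degrees(p[2]/10)],1),round(best.fun,3)
def redm(im,bb=None):
    h=cv2.cvtColor(im,cv2.COLOR_RGB2HSV)
    m=((h[...,0]<6)|(h[...,0]>172))&(h[...,1]>150)&(h[...,2]>60)
    if bb is not None:
        q=np.zeros_like(m);l,t,w,hh=[int(round(v)) for v in bb];q[max(t-3,0):t+hh+4,max(l-3,0):l+w+4]=1;m=m&q
    return m
def measure(cam,im,c,n0,z0=0,fitz=False,lim=60,step=0.5):
    "fit the cock near n0 (xy): body and handle"
    o=[]
    for d in trace(cam,'cock1'):
        m=d['pixels']; u=np.argwhere(m).mean(0)[::-1]; w=onz(c,[u],z0+30)[0,:2]
        if np.linalg.norm(w-n0)>lim: continue
        b=fit([(c,m)],BODY+[],w[0],w[1],z0,np.arange(0,np.pi,step))
        rm=redm(im,d['bbox']); h=None
        b2=None
        if rm.sum()>40: 
            h=fit([(c,rm)],[BAR],b[0][0],b[0][1],z0,np.arange(0,np.pi,step),fitz)
            b2=fit([(c,m)],BODY+[place(BAR,0,0,0,0)],w[0],w[1],z0,np.radians(b[0][3]))
        print(cam,round(d['p'],2),'body',b,'body+bar',b2,'handle',h,'redpx',rm.sum()); o.append((b,h,m,rm))
    return o
E
python3 - <<'E'
from h import *
c=cal('wrist');im=grab_frame('wrist')
print('A');measure('wrist',im,c,(575,350));print('B');measure('wrist',im,c,(433,362))
c=cal('top');im=grab_frame('top')
print('A');measure('top',im,c,(575,350));print('B');measure('top',im,c,(433,362));print('C');measure('top',im,c,(571,-353))
E
```

```text
A
wrist 0.97 body (array([577.8, 351.2,   0. ,  89.1]), np.float64(0.107)) body+bar (array([577.2, 351.5,   0. ,  88.5]), np.float64(0.11)) handle (array([590.2, 330.6,   0. , 155.2]), np.float64(8.731)) redpx 98
B
wrist 0.94 body (array([434.4, 362.8,   0. ,  39.5]), np.float64(0.079)) body+bar (array([434.7, 362.8,   0. ,  39.7]), np.float64(0.061)) handle (array([405.5, 355.3,   0. ,   2.1]), np.float64(1.064)) redpx 601
A
top 0.61 body (array([574.9, 349.9,   0. ,  91.7]), np.float64(0.862)) body+bar None handle None redpx 1
B
top 0.57 body (array([433.2, 364.6,   0. ,  41.1]), np.float64(0.119)) body+bar (array([433.4, 363.8,   0. ,  39.8]), np.float64(0.125)) handle (array([432.9, 363.2,   0. ,  47.1]), np.float64(1.25)) redpx 97
C
top 0.71 body (array([ 574.6, -356.1,    0. ,  -61.1]), np.float64(0.099)) body+bar (array([ 574.6, -356.2,    0. ,  -61.2]), np.float64(0.1)) handle (array([ 572.4, -352.1,    0. ,  -70.3]), np.float64(1.059)) redpx 89
```

```bash
python3 - <<'E'
from h import *
c=cal('wrist');im=grab_frame('wrist')
h=cv2.cvtColor(im,cv2.COLOR_RGB2HSV)
for p in ((275,20),(290,45),(262,22),(305,250),(335,247),(275,35)): print(p,im[p[1],p[0]],h[p[1],p[0]])
ov=im.copy(); 
for d in trace('wrist','grip1'):
    m=d['pixels'];u=np.argwhere(m).mean(0)[::-1];w=onz(c,[u],60)[0]
    print(d['p'],d['bbox'],m.sum(),w.round(1),fit([(c,m)],[BAR],w[0],w[1],0,np.arange(0,3.1,.5)))
    ov[m]=(0,255,0)
r=redm(im);ov[r]=(0,0,255);print(fit([(c,r&(np.arange(480)[:,None]<100))],[BAR],434,362,0,np.arange(0,3.1,.5)))
save('ov',cv2.resize(ov[0:280,180:460],None,fx=2,fy=2))
E
```

```text
(275, 20) [198 176 118] [ 22 103 198]
(290, 45) [174  69  52] [  4 179 174]
(262, 22) [173  71  39] [  7 197 173]
(305, 250) [134  50  31] [  6 196 134]
(335, 247) [113  49  27] [  8 194 113]
(275, 35) [179 171 164] [ 14  21 179]
0.95 [245.1, 13.8, 59.3, 53.1] 1186 [433.7 362.2  60. ] (array([435.5, 362.6,   0. ,  36.4]), np.float64(0.205))
0.69 [293.3, 239.8, 52.6, 20.3] 961 [576.9 350.7  60. ] (array([575.9, 351.1,   0. ,  74.5]), np.float64(0.212))
(array([436.2, 363.9,   0. , 208.7]), np.float64(1.39))
```

View pics/ov.png

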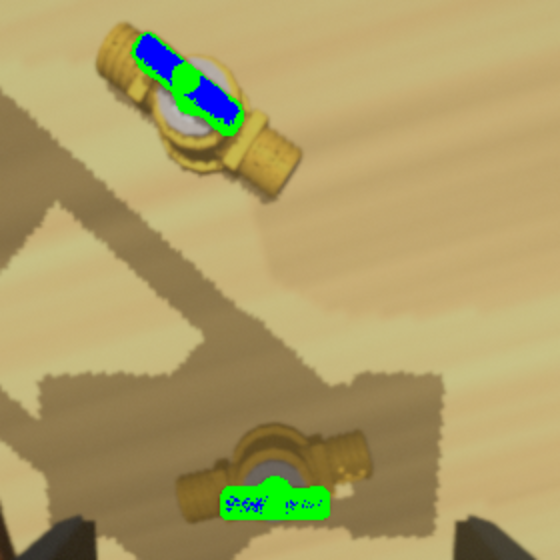

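>>> send_rows(
  deltas=[
    [[0, 0, 0], [0, 0, 0.285]],
    [[0, 0, 0], [0, 0, 0.285]],
    [[0, 0, 0], [0, 0, 0.285]],
    [[0, 0, 0], [0, 0, 0.285]],
    [[0, 0, 0], [0, 0, 0.285]],
    [[0, 0, 0], [0, 0, 0.285]],
    [[0, 0, 0], [0, 0, 0.285]],
    [[0, 0, 0], [0, 0, 0.285]],
    [[0, 0, 0], [0, 0, 0.285]],
    [[0, 0, 0], [0, 0, 0.278]],
  ],
)

```text
time_s: 3.5
ee_pos: [573.0, 351.6, 153.2]
ee_rot: [180.0, -0.0, 82.3]
force: [-0.2, 0.4, -0.3]
gripper_width: 90.8
gripper_force: 0.0
```

>>> send_rows(
  deltas=[
    [[0.003, 0.003, 0], [0, 0, 0.285]],
    [[0, 0, 0.06], [0, 0, 0]],
    [[0, 0, 0.06], [0, 0, 0]],
    [[0, 0, 0.06], [0, 0, 0]],
    [[0, 0, 0], [0, 0, 0]],
    [[0, 0, 0], [0, 0, 0]],
  ],
)

```text
time_s: 4.1
ee_pos: [574.9, 352.9, 63.3]
ee_rot: [-180.0, 0.0, 74.5]
force: [0.5, 0.6, -0.1]
gripper_width: 91.2
gripper_force: 0.0
```

```bash
cat >> h.py <<'E'
STEM=cyl(6,47,54)
def measure(cam,c,n0,z0=0,lim=60,step=0.5):
    "body and handle of the cock near n0 (xy)"
    for l,parts in (('cock1',BODY+[BAR]),('grip1',[BAR])):
        for d in trace(cam,l):
            m=d['pixels'];w=onz(c,[np.argwhere(m).mean(0)[::-1]],z0+(30 if l=='cock1' else 61))[0,:2]
            if np.linalg.norm(w-n0)>lim: continue
            print(cam,l,round(d['p'],2),*fit([(c,m)],parts,w[0],w[1],z0,np.arange(0,np.pi,step)))
E
python3 - <<'E'
from h import *
go(576.7,351.2,58,74.5)
E
```

```text
at [574.9 352.9  63.3] [-179.99    0.     74.5 ] q6 46.1 shift units [-0.0023  0.0043  0.0106] len 5.8 turn units [-0.  0. -0.]
```

>>> send_rows(
  deltas=[
    [[-0.002, 0.004, 0.01], [0, 0, 0]],
    [[0, 0, 0], [0, 0, 0]],
  ],
)

```text
time_s: 4.3
ee_pos: [577.5, 351.3, 59.2]
ee_rot: [179.9, -0.1, 74.5]
force: [-0.8, 0.2, -0.3]
gripper_width: 91.4
gripper_force: 0.0
```

>>> send_rows(
  deltas=[
    [[0, 0, 0], [0, 0, 0]],
    [[0, 0, 0], [0, 0, 0]],
    [[0, 0, 0], [0, 0, 0]],
    [[0, 0, 0], [0, 0, 0]],
    [[0, 0, 0], [0, 0, 0]],
    [[0, 0, 0], [0, 0, 0]],
    [[0, 0, 0], [0, 0, 0]],
    [[0, 0, 0], [0, 0, 0]],
    [[0, 0, 0], [0, 0, 0]],
    [[0, 0, 0], [0, 0, 0]],
  ],
  grip=1,
  grip_force=40,
)

```text
time_s: 5.3
ee_pos: [576.3, 351.1, 58.0]
ee_rot: [-179.9, 0.0, 74.5]
force: [-0.8, 0.9, 0.3]
gripper_width: 14.4
gripper_force: 40.2
```

>>> send_rows(
  deltas=[
    [[0, 0, -0.05], [0, 0, 0]],
    [[0, 0, -0.1], [0, 0, 0]],
    [[0, 0, -0.1], [0, 0, 0]],
    [[0, 0, 0], [0, 0, 0]],
    [[0, 0, 0], [0, 0, 0]],
  ],
)

```text
time_s: 5.8
ee_pos: [576.6, 351.0, 183.4]
ee_rot: [180.0, -0.0, 74.5]
force: [-0.8, -0.3, -4.5]
gripper_width: 13.5
gripper_force: 40.0
```

```bash
python3 - <<'E'
from h import *
c=cal('wrist');im=grab_frame('wrist');save('g1',im)
s=state();print(s['ee_pos'],s['force'],s['gripper_width'],s['gripper_force'])
c=cal('top');im2=grab_frame('top')
D=onz(c,[(253.5,256.5),(367,267)],18)
save('g2',np.hstack([cv2.resize(im,(400,300)),cv2.resize(im2,(400,300))]))
# discs subpixel
h=cv2.cvtColor(im2,cv2.COLOR_RGB2HSV)
for p in ((253,256),(291,260),(329,263),(367,267)): print(im2[p[1],p[0]],h[p[1],p[0]])
E
```

```text
[575.55903767 350.38498204 181.26976354] [-0.6457712  -0.28667457 -4.99604899] 13.564127274718452 39.9918133020401
[68 66 67] [165   8  68]
[72 72 70] [30  7 72]
[72 73 72] [60  3 73]
[69 69 72] [120  11  72]
```

View pics/g2.png

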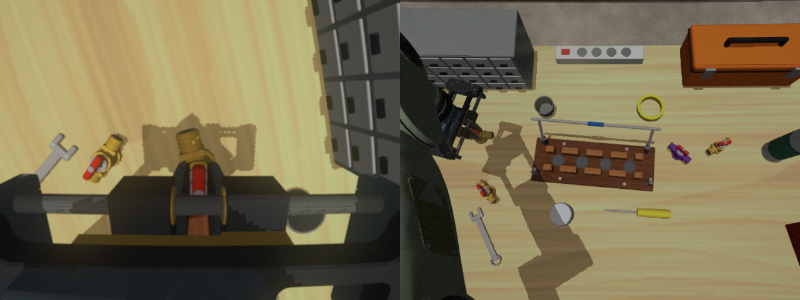

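A is held by its handle at 40 N with about 5 N of weight. The wrist view shows its front pipe end leaning a little left of the tool axis. Next I'll measure the pipe's angle in the hand and the jig discs.

```bash
cat >> h.py <<'E'
def held(c,s,off=None,rows=None):
    "pipe angle (world deg) of the cock in hand, from the wrist view; z0=TCP-58"
    e=s['ee_pos'];z0=e[2]-58
    best=[]
    for d in trace('wrist','cock1'):
        m=d['pixels'].copy();ys=np.argwhere(m)
        if abs(ys[:,1].mean()-315)>60 or ys[:,0].max()<200: continue
        bb=d['bbox'];top=int(bb[1]);lim=top+int(0.6*(rows or 60))
        mm=m.astype(float);mm[lim:]=0
        for dz in (-4,0,4):
            for dth in np.arange(-40,41,1.0):
                q=sil(c,[PIPE,cyl(19,0,10)],e[0],e[1],z0+dz,np.radians(s['ee_rot'][2]+dth));q[lim:]=0
                best.append((np.abs(q-mm).sum()/mm.sum(),dz,dth))
        best.sort();print('bbox',bb,best[:4]);return best[0]
def discs(im,c,pts):
    h=cv2.cvtColor(im,cv2.COLOR_RGB2HSV);o=[]
    m=((h[...,1]<60)&(h[...,2]<110)&(h[...,2]>40)).astype(np.uint8)
    n,L,st,ce=cv2.connectedComponentsWithStats(m)
    for x,y in pts:
        u,v=proj(c,[[x,y,18]])[0].round().astype(int);
        if not(0<=u<640 and 0<=v<480) or L[v,u]==0: o.append(None);continue
        i=L[v,u];o.append((st[i,4],st[i,2:4].tolist(),onz(c,[ce[i]],18)[0,:2].round(1)))
    return o
E
python3 - <<'E'
from h import *
c=cal('wrist');im=grab_frame('wrist');s=state();held(c,s)
for d in trace('wrist','cock1'): print(d['p'],d['bbox'])
T=cal('top');t=cv2.imread('pics/top0.png')[...,::-1].copy()
for d in discs(t,T,[(529,149),(522,75),(516,1),(508,-73)]): print(d)
E
```

```text
bbox [279.6, 204.0, 67.1, 144.8] [(np.float64(0.0953923142290624), 4, np.float64(12.0)), (np.float64(0.10141629685582097), 4, np.float64(13.0)), (np.float64(0.12285273660025807), 4, np.float64(11.0)), (np.float64(0.12891763446951815), 0, np.float64(13.0))]
0.64 [279.6, 204.0, 67.1, 144.8]
0.62 [131.6, 211.9, 66.4, 79.5]
(np.int32(262), [18, 19], array([530.1, 151.3]))
(np.int32(264), [18, 18], array([523.4,  76.2]))
(np.int32(267), [19, 18], array([516.9,   1.5]))
(np.int32(271), [19, 19], array([510. , -73.4]))
```

>>> send_rows(
  deltas=[
    [[-0.089, -0.036, 0], [0, 0, 0]],
    [[-0.089, -0.036, 0], [0, 0, 0]],
    [[-0.089, -0.036, 0], [0, 0, 0]],
    [[-0.089, -0.036, 0], [0, 0, 0]],
    [[-0.089, -0.036, 0], [0, 0, 0]],
    [[0, 0, 0], [0, 0, -0.28]],
    [[0, 0, 0], [0, 0, -0.28]],
    [[0, 0, 0], [0, 0, -0.28]],
    [[0, 0, 0], [0, 0, -0.28]],
    [[0, 0, 0], [0, 0, -0.28]],
  ],
)

```text
time_s: 7.05
ee_pos: [430.5, 160.8, 182.9]
ee_rot: [180.0, -0.0, 114.9]
force: [-0.1, 0.2, 0.1]
gripper_width: 0.5
gripper_force: 0.0
```

>>> send_rows(
  deltas=[
    [[0, 0, 0], [0, 0, -0.28]],
    [[0, 0, 0], [0, 0, -0.28]],
    [[0, 0, 0], [0, 0, -0.28]],
    [[0, 0, 0], [0, 0, -0.28]],
    [[0, 0, 0], [0, 0, -0.28]],
    [[0, 0, 0], [0, 0, -0.268]],
    [[0, 0, 0], [0, 0, 0]],
    [[0, 0, 0], [0, 0, 0]],
    [[0, 0, 0], [0, 0, 0]],
  ],
)

```text
time_s: 7.95
ee_pos: [430.4, 160.8, 182.9]
ee_rot: [180.0, 0.0, 162.3]
force: [0.4, 0.1, -0.4]
gripper_width: 0.5
gripper_force: 0.0
```

```bash
python3 - <<'E'
from h import *
c=cal('wrist');im=grab_frame('wrist');s=state();save('j1',im);print(s['ee_pos'],s['ee_rot'],s['force'],s['gripper_width'])
h=cv2.cvtColor(im,cv2.COLOR_RGB2HSV)
for p in [(530,151),(523,76),(517,1.5),(510,-73)]:
    u=proj(c,[[*p,18]])[0].round().astype(int);print(u, im[u[1],u[0]] if (0<=u[0]<640 and 0<=u[1]<480) else '')
for d in discs(im,c,[(530,151),(523,76),(517,1.5),(510,-73)]): print(d)
held(c,s)
E
```

```text
[430.40089134 160.79025374 182.91331637] [ 1.79994078e+02 -8.77495630e-04  1.62283018e+02] [-3.18360679e-04 -1.98081797e-01  7.40139218e-01] 0.4187540500626391
[338 318] [29 28 28]
[266 333] [29 29 30]
[196 347] [85 83 82]
[130 359] [86 83 80]
None
None
(np.int32(6721), [206, 85], array([462.7, -81.8]))
(np.int32(458), [33, 21], array([516.4, -76.3]))
bbox [231.9, 205.1, 70.5, 76.2] [(np.float64(0.6434921947689446), 4, np.float64(38.0)), (np.float64(0.6443674833729626), 4, np.float64(39.0)), (np.float64(0.6446569488955511), 4, np.float64(37.0)), (np.float64(0.6472345704538407), 4, np.float64(40.0))]
```

View pics/j1.png

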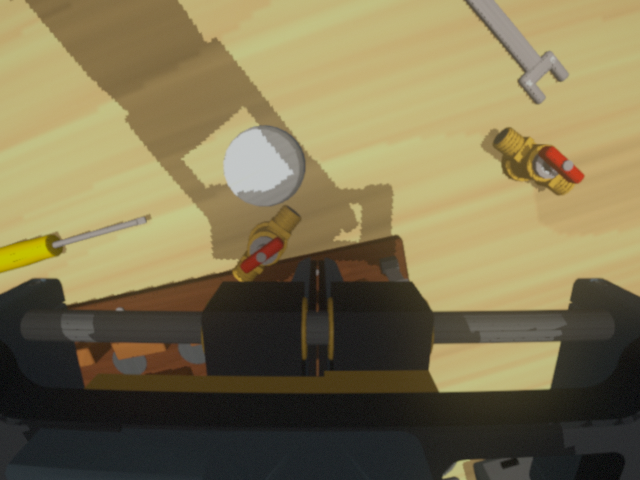

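The grip slackened on the way and cock A dropped. It now lies near the jig's front edge at about (265,245), next to the tin. I'll open the gripper, rise and look closer.

>>> send_rows(
  deltas=[
    [[-0.08, 0, -0.05], [0, 0, 0]],
    [[-0.08, 0, 0], [0, 0, 0]],
    [[0, -0.06, 0], [0, 0, 0]],
    [[0, 0, 0], [0, 0, 0]],
    [[0, 0, 0], [0, 0, 0]],
    [[0, 0, 0], [0, 0, 0]],
  ],
  grip=0,
)

```text
time_s: 8.65
ee_pos: [497.4, 108.5, 208.0]
ee_rot: [180.0, 0.0, 162.4]
force: [0.7, 0.9, -0.4]
gripper_width: 45.5
gripper_force: 0.0
```

```bash
python3 - <<'E'
from h import *
c=cal('wrist');im=grab_frame('wrist');s=state();print(s['ee_pos'],s['ee_rot'][2])
T=cal('top');t=grab_frame('top');S=cal('scene');sc=grab_frame('scene')
def crop(im,c,p,r,k):
    u=proj(c,[p])[0].astype(int);x0=max(0,min(u[0]-r,640-2*r));y0=max(0,min(u[1]-r,480-2*r));print((x0,y0));return cv2.resize(im[y0:y0+2*r,x0:x0+2*r],(k,k),interpolation=cv2.INTER_CUBIC)
p=(425,130,30)
for d in trace('top','cock1'): print('top',round(d['p'],2),d['bbox'],onz(T,[np.argwhere(d['pixels']).mean(0)[::-1]],30)[0].round())
for n,cc in(('wrist',c),('scene',S)):
  for d in trace(n,'cock1'): print(n,round(d['p'],2),d['bbox'],onz(cc,[np.argwhere(d['pixels']).mean(0)[::-1]],30)[0].round())
save('look',np.vstack([np.hstack([crop(t,T,p,60,390),crop(sc,S,p,60,390)]),cv2.resize(im[:200],(780,200))])[:600])
save('w2',im)
E
```

```text
[497.38401981 108.57469867 208.07516823] 162.39079989242398
top 0.81 [492.1, 220.1, 36.4, 25.3] [ 572. -351.   30.]
top 0.63 [427.7, 229.7, 42.4, 31.3] [ 551. -229.   30.]
wrist 0.83 [518.8, 37.6, 93.1, 71.9] [435. 362.  30.]
wrist 0.65 [267.3, 113.2, 68.1, 80.9] [433. 111.  30.]
wrist 0.43 [44.3, 151.7, 404.1, 239.5] [503.  69.  30.]
wrist 0.42 [78.5, 359.6, 8.3, 14.3] [ 572. -192.   30.]
scene 0.96 [339.4, 219.2, 27.1, 24.0] [426. 116.  30.]
scene 0.64 [436.9, 209.3, 33.6, 28.9] [434. 365.  30.]
scene 0.61 [241.2, 250.9, 183.2, 20.9] [497.  58.  30.]
scene 0.59 [185.9, 267.9, 37.6, 33.0] [ 553. -230.   30.]
scene 0.55 [127.1, 283.2, 37.1, 34.4] [ 575. -355.   30.]
(np.int64(200), np.int64(249))
(np.int64(297), np.int64(170))
```

View pics/look.png

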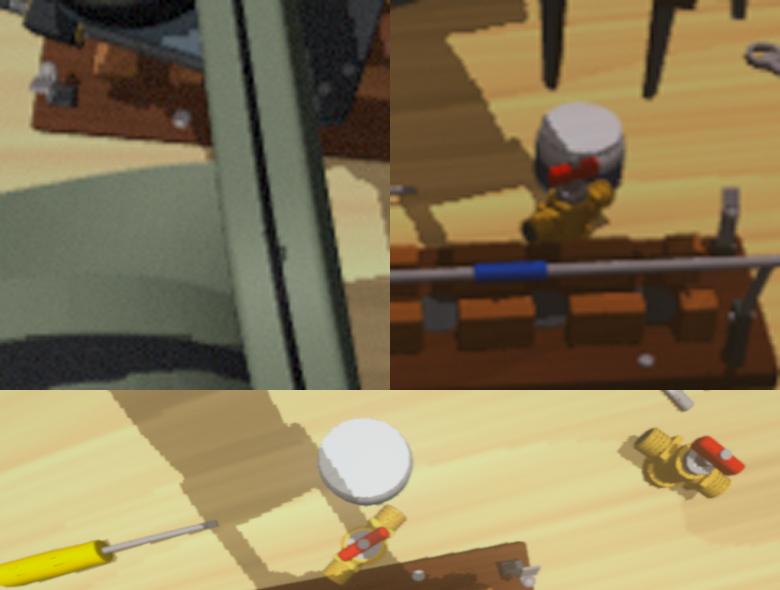

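```bash
python3 - <<'E'
from h import *
c=cal('wrist');im=grab_frame('wrist')
measure('wrist',c,(430,115))
S=cal('scene');im2=grab_frame('scene');measure('scene',S,(430,115))
T=cal('top');s0=cv2.imread('pics/scene0.png')[...,::-1].copy()
d=np.abs(im2.astype(int)-s0).sum(2)>60
for d in trace('scene','grease_tin')[:1]: print(d['bbox'])
for d in trace('wrist','grease_tin')[:1]: print(d['bbox'],onz(c,[np.argwhere(d['pixels']).mean(0)[::-1]],48)[0])
print(onz(T,[(257.5,343.5)],50)); 
for d in trace('wrist','jig')[:1]: print(d['bbox'])
for d in discs(im,c,[(530,151),(523,76),(517,1.5),(510,-73)]): print(d)
print(proj(c,[[430,115,0],[455,115,18]]))
E
```

```text
wrist cock1 0.68 [433.5 110.7   0.  122.8] 0.06
wrist grip1 0.7 [432.4 112.2   0.  107.9] 0.208
scene cock1 0.8 [421.7 116.6   0.  128.6] 0.295
scene grip1 0.62 [429.  116.3   0.  123. ] 0.352
[340.6, 203.1, 26.0, 25.1]
[260.6, 27.0, 76.9, 88.8] [368.6715212  133.70863601  48.        ]
[[363.32443887 131.66711181  50.        ]]
[42.7, 155.7, 407.6, 156.5]
(np.int32(931), [35, 34], array([531.1, 149.9]))
(np.int32(906), [35, 34], array([524.4,  74.8]))
(np.int32(14427), [313, 145], array([610. ,  63.8]))
(np.int32(325), [33, 14], array([506.3, -72.9]))
[[303.01782859 149.07861366]
 [310.3500552  174.603     ]]
```

Cock A stands upright on the bench at about (433,111). Its handle is at 108° and it sits close to the tin, which hasn't moved. I'll grasp it higher and with a narrow opening to clear the tin.

```bash
python3 - <<'E'
from h import *
go(433.2,111.2,150,107.9)
E
```

```text
at [497.5 108.  208. ] [179.99   0.   162.36] q6 -61.4 shift units [ 0.1246 -0.0328  0.1159] len 86.7 turn units [ 0.    -0.     1.901]
```

>>> send_rows(
  deltas=[
    [[0.062, -0.016, 0.05], [0, 0, 0]],
    [[0.062, -0.016, 0.05], [0, 0, 0]],
    [[0, 0, 0], [0, 0, 0.27]],
    [[0, 0, 0], [0, 0, 0.27]],
    [[0, 0, 0], [0, 0, 0.27]],
    [[0, 0, 0], [0, 0, 0.27]],
    [[0, 0, 0], [0, 0, 0.27]],
    [[0, 0, 0], [0, 0, 0.27]],
    [[0, 0, 0], [0, 0, 0.28]],
    [[0, 0, 0], [0, 0, 0]],
  ],
  grip=0.65,
)

```text
time_s: 10.4
ee_pos: [433.7, 111.5, 158.0]
ee_rot: [180.0, -0.0, 107.9]
force: [0.4, 0.1, 0.2]
gripper_width: 31.8
gripper_force: 0.0
```

```bash
python3 - <<'E'
from h import *
c=cal('wrist');im=grab_frame('wrist')
measure('wrist',c,(430,115))
go(433.2,111.2,65,107.9);print(state()['gripper_width'])
E
```

```text
wrist cock1 0.87 [434.1 110.3   0.  122.7] 0.074
wrist grip1 0.84 [432.8 112.1   0.  -72.9] 0.189
at [433.6 111.5 158. ] [179.99  -0.   108.07] q6 -5.1 shift units [-0.0002 -0.0009  0.186 ] len 93.0 turn units [ 0.    -0.     0.006]
31.588151211077136
```

>>> send_rows(
  deltas=[
    [[0, 0, 0.046], [0, 0, 0]],
    [[0, 0, 0.046], [0, 0, 0]],
    [[0, 0, 0.046], [0, 0, 0]],
    [[0, 0, 0.046], [0, 0, 0]],
    [[0, 0, 0], [0, 0, 0]],
    [[0, 0, 0], [0, 0, 0]],
  ],
)

```text
time_s: 11.15
ee_pos: [433.8, 111.5, 66.2]
ee_rot: [-180.0, -0.0, 108.0]
force: [0.1, -0.4, 0.5]
gripper_width: 32.1
gripper_force: 0.0
```

>>> send_rows(
  deltas=[
    [[0, 0, 0], [0, 0, 0]],
    [[0, 0, 0], [0, 0, 0]],
    [[0, 0, 0], [0, 0, 0]],
    [[0, 0, 0], [0, 0, 0]],
    [[0, 0, 0], [0, 0, 0]],
    [[0, 0, 0], [0, 0, 0]],
  ],
  grip=1,
  grip_force=50,
)

```text
time_s: 11.75
ee_pos: [433.7, 111.5, 66.6]
ee_rot: [180.0, -0.0, 107.9]
force: [-2.6, 0.3, 6.3]
gripper_width: 9.8
gripper_force: 50.0
```

>>> send_rows(
  deltas=[
    [[0, 0, -0.05], [0, 0, 0]],
    [[0, 0, -0.08], [0, 0, 0]],
    [[0, 0, -0.08], [0, 0, 0]],
    [[0, 0, 0], [0, 0, 0]],
    [[0, 0, 0], [0, 0, 0]],
    [[0, 0, 0], [0, 0, 0]],
  ],
)

```text
time_s: 12.35
ee_pos: [432.0, 111.1, 169.1]
ee_rot: [-179.8, -0.0, 107.9]
force: [-0.5, 0.2, -3.5]
gripper_width: 9.8
gripper_force: 50.0
```

```bash
sed -i 's/def held(c,s,off=None,rows=None):/def held(c,s,off=58,rows=None):/; s/z0=e\[2\]-58/z0=e[2]-off/' h.py; python3 - <<'E'
from h import *
c=cal('wrist');im=grab_frame('wrist');s=state();b=held(c,s,65);print(s['gripper_width'],s['force'])
go(530.6,150.6,168,174.9-(b[2] if b else 14))
E
```

```text
bbox [283.3, 203.6, 64.3, 107.1] [(np.float64(0.10238051470588236), 4, np.float64(13.0)), (np.float64(0.11819546568627451), 4, np.float64(14.0)), (np.float64(0.12010416666666665), 4, np.float64(12.0)), (np.float64(0.13291973039215685), 0, np.float64(14.0))]
9.973179340570146 [ 0.16084608  0.19654942 -4.23255484]
at [432.3 111.2 169.1] [-1.7976e+02 -2.0000e-02  1.0794e+02] q6 -5.0 shift units [0.0144 0.2114 0.0012] len 105.9 turn units [-0.007 -0.005 -1.884]
```

>>> send_rows(
  deltas=[
    [[0.005, 0.07, 0], [0, 0, 0]],
    [[0.005, 0.07, 0], [0, 0, 0]],
    [[0.004, 0.07, 0], [0, 0, 0]],
    [[0, 0, 0], [0, 0, -0.269]],
    [[0, 0, 0], [0, 0, -0.269]],
    [[0, 0, 0], [0, 0, -0.269]],
    [[0, 0, 0], [0, 0, -0.269]],
    [[0, 0, 0], [0, 0, -0.269]],
    [[0, 0, 0], [0, 0, -0.269]],
    [[0, 0, 0], [0, 0, -0.269]],
  ],
)

```text
time_s: 13.45
ee_pos: [530.6, 150.3, 169.1]
ee_rot: [-179.9, -0.2, 162.2]
force: [-0.2, 0.2, -3.6]
gripper_width: 10.2
gripper_force: 50.0
```

```bash
python3 - <<'E'
from h import *
c=cal('wrist');im=grab_frame('wrist');s=state();save('hov',im[150:480,100:540]);b=held(c,s,65);print(s['gripper_width'],s['force'])
for d in discs(im,c,[(530.6,150.6),(524,75.5),(517.3,0.9),(510.5,-74)]): print(d)
go(530.6,150.6,88,161.6)
E
```

```text
bbox [283.6, 201.9, 65.5, 111.7] [(np.float64(0.14199570239054526), 4, np.float64(14.0)), (np.float64(0.1431809024979855), 4, np.float64(15.0)), (np.float64(0.1638900080580177), 4, np.float64(13.0)), (np.float64(0.1677712865968305), 4, np.float64(16.0))]
9.72440386710212 [-0.10502238  0.41025569 -3.41297966]
None
(np.int32(1166), [40, 38], array([524.7,  74.7]))
(np.int32(1025), [39, 35], array([518.8,  -0. ]))
(np.int32(917), [37, 33], array([512.4, -74.9]))
at [530.6 150.3 169.3] [-1.7990e+02 -1.6000e-01  1.6186e+02] q6 -57.2 shift units [-0.0002  0.0009  0.1625] len 81.3 turn units [-0.003 -0.005  0.009]
```

View pics/hov.png

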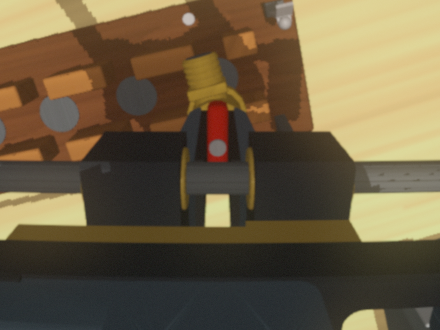

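>>> send_rows(
  deltas=[
    [[0, 0, 0.05], [0, 0, 0.01]],
    [[0, 0.0005, 0.05], [0, 0, 0.01]],
    [[0, 0, 0.03], [0, 0, 0]],
    [[0, 0, 0.02], [0, 0, 0]],
    [[0, 0, 0.01], [0, 0, 0]],
    [[0, 0, 0], [0, 0, 0]],
    [[0, 0, 0], [0, 0, 0]],
  ],
)

```text
time_s: 14.25
ee_pos: [531.9, 150.9, 91.5]
ee_rot: [180.0, 0.1, 161.3]
force: [-0.4, 0.7, -3.6]
gripper_width: 9.9
gripper_force: 50.0
```

```bash
python3 - <<'E'
from h import *
s=state();print(s['force'],s['torque'],s['gripper_width']);go(530.8,150,84,161.3)
E
```

```text
[-0.39738241  0.68993144 -3.57849082] [-0.00076525 -0.02272604  0.05659331] 9.855191385972708
at [531.9 150.9  91.5] [1.7996e+02 6.0000e-02 1.6127e+02] q6 -56.6 shift units [ 0.0016 -0.0024  0.015 ] len 7.6 turn units [ 0.001  0.002 -0.001]
```

>>> send_rows(
  deltas=[
    [[0.001, -0.001, 0.007], [0, 0, 0]],
    [[0, 0, 0.006], [0, 0, 0]],
    [[0, 0, 0], [0, 0, 0]],
    [[0, 0, 0], [0, 0, 0]],
  ],
)

```text
time_s: 14.65
ee_pos: [531.1, 150.5, 84.8]
ee_rot: [180.0, 0.0, 161.3]
force: [0.2, -0.1, -2.4]
gripper_width: 9.8
gripper_force: 50.0
```

```bash
python3 - <<'E'
from h import *
s=state();print(s['force'],s['torque'],s['gripper_width']);go(530.8,150,84,161.3)
E
```

```text
[ 0.15032784 -0.07351354 -2.4342441 ] [ 0.00060428 -0.03167523 -0.07692756] 9.787757823354964
at [531.1 150.5  84.8] [1.7997e+02 4.0000e-02 1.6130e+02] q6 -56.7 shift units [ 0.0002 -0.001   0.0015] len 0.9 turn units [ 0.001  0.001 -0.   ]
```

>>> send_rows(
  deltas=[
    [[0, 0, 0.001], [0, 0, 0]],
    [[0, 0, 0], [0, 0, 0]],
  ],
)

```text
time_s: 14.85
ee_pos: [531.3, 150.4, 84.5]
ee_rot: [180.0, 0.1, 161.3]
force: [0.7, -0.9, 1.1]
gripper_width: 10.0
gripper_force: 50.0
```

>>> send_rows(
  deltas=[
    [[0, 0, 0], [0, 0, 0]],
    [[0, 0, 0], [0, 0, 0]],
    [[0, 0, 0], [0, 0, 0]],
    [[0, 0, 0], [0, 0, 0]],
  ],
  grip=0.65,
)

```text
time_s: 15.25
ee_pos: [530.7, 150.4, 83.9]
ee_rot: [180.0, -0.0, 161.3]
force: [0.3, 0.8, 0.1]
gripper_width: 31.8
gripper_force: 0.0
```

>>> send_rows(
  deltas=[
    [[0, 0, -0.05], [0, 0, 0]],
    [[0, 0, -0.09], [0, 0, 0]],
    [[0, 0, -0.05], [0, 0, 0]],
    [[0, 0, 0], [0, 0, 0]],
    [[0, 0, 0], [0, 0, 0]],
    [[0, 0, 0], [0, 0, 0]],
  ],
)

```text
time_s: 15.85
ee_pos: [529.7, 150.1, 177.5]
ee_rot: [-179.9, -0.1, 161.3]
force: [-0.6, 0.6, -1.0]
gripper_width: 31.8
gripper_force: 0.0
```

```bash
python3 - <<'E'
from h import *
c=cal('wrist');im=grab_frame('wrist');s=state();save('n1',im[100:400])
measure('wrist',c,(531,150),18)
measure('wrist',c,(434,362))
for d in discs(im,c,[(530.6,150.6),(524,75.5),(517.3,0.9),(510.5,-74)]): print(d)
go(435.5,362.8,175,216.4)
E
```

```text
wrist cock1 0.72 [533.9 149.1  18.  176.6] 0.089
wrist grip1 0.62 [533.6 149.5  18.  161.6] 0.202
wrist grip1 0.8 [434.2 360.9   0.   38.4] 0.25
None
(np.int32(1113), [39, 37], array([524.6,  74.7]))
(np.int32(970), [38, 36], array([ 5.192e+02, -1.000e-01]))
(np.int32(860), [35, 32], array([512.5, -74.8]))
at [530.4 150.3 178. ] [-1.7995e+02 -9.0000e-02  1.6130e+02] q6 -56.7 shift units [0.316  0.3418 0.0062] len 232.8 turn units [-0.    -0.004 -1.923]
```

View pics/n1.png

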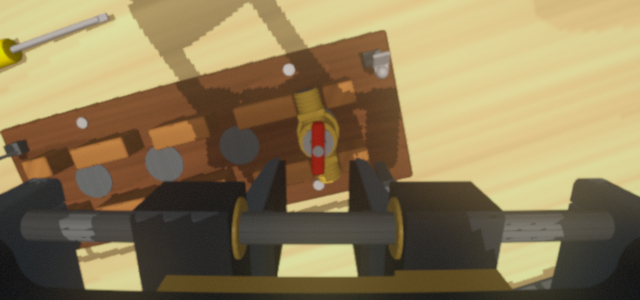

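Cock A now stands in nest 1 with its pipes in the notches. Next is cock B.

>>> send_rows(
  deltas=[
    [[0.063, 0.068, 0.001], [0, 0, 0]],
    [[0.063, 0.068, 0.001], [0, 0, 0]],
    [[0.063, 0.068, 0.001], [0, 0, 0]],
    [[0.063, 0.068, 0.001], [0, 0, 0]],
    [[0.064, 0.069, 0.001], [0, 0, 0]],
    [[0, 0, 0], [0, 0, -0.275]],
    [[0, 0, 0], [0, 0, -0.275]],
    [[0, 0, 0], [0, 0, -0.275]],
    [[0, 0, 0], [0, 0, -0.275]],
  ],
  grip=0.3,
)

```text
time_s: 17.0
ee_pos: [435.5, 362.7, 176.0]
ee_rot: [-180.0, -0.0, -166.8]
force: [-0.4, 0.0, 0.5]
gripper_width: 63.8
gripper_force: 0.0
```

>>> send_rows(
  deltas=[
    [[0, 0, 0], [0, 0, -0.275]],
    [[0, 0, 0], [0, 0, -0.275]],
    [[0, 0, 0], [0, 0, -0.275]],
    [[0, 0, 0], [0, 0, 0]],
  ],
)

```text
time_s: 17.4
ee_pos: [435.7, 362.5, 176.0]
ee_rot: [180.0, -0.0, -143.6]
force: [-0.9, 0.3, -0.4]
gripper_width: 63.7
gripper_force: 0.0
```

```bash
python3 - <<'E'
from h import *
c=cal('wrist');im=grab_frame('wrist')
measure('wrist',c,(434,362))
go(435.0,362.5,65,216.4)
E
```

```text
wrist cock1 0.7 [434.4 363.    0.   39.9] 0.054
wrist grip1 0.97 [434.8 363.4   0.   37.8] 0.238
at [435.7 362.5 176.2] [ 1.8000e+02 -2.0000e-02 -1.4368e+02] q6 -87.7 shift units [0.001  0.0008 0.2224] len 111.2 turn units [ 0.    -0.001 -0.003]
```

>>> send_rows(
  deltas=[
    [[0.001, 0.001, 0.055], [0, 0, -0.02]],
    [[0, 0, 0.055], [0, 0, 0]],
    [[0, 0, 0.055], [0, 0, 0]],
    [[0, 0, 0.055], [0, 0, 0]],
    [[0, 0, 0], [0, 0, 0]],
    [[0, 0, 0], [0, 0, 0]],
  ],
)

```text
time_s: 18.15
ee_pos: [435.2, 362.8, 66.7]
ee_rot: [180.0, -0.0, -143.0]
force: [0.4, 0.5, -0.0]
gripper_width: 63.9
gripper_force: 0.0
```

>>> send_rows(
  deltas=[
    [[0, 0, 0], [0, 0, 0]],
    [[0, 0, 0], [0, 0, 0]],
    [[0, 0, 0], [0, 0, 0]],
    [[0, 0, 0], [0, 0, 0]],
    [[0, 0, 0], [0, 0, 0]],
    [[0, 0, 0], [0, 0, 0]],
    [[0, 0, 0], [0, 0, 0]],
    [[0, 0, 0], [0, 0, 0]],
  ],
  grip=1,
  grip_force=50,
)

```text
time_s: 18.95
ee_pos: [434.8, 363.0, 66.5]
ee_rot: [180.0, -0.0, -143.0]
force: [-1.5, 2.0, 0.6]
gripper_width: 9.9
gripper_force: 50.0
```

>>> send_rows(
  deltas=[
    [[0, 0, -0.05], [0, 0, 0]],
    [[0, 0, -0.08], [0, 0, 0]],
    [[0, 0, -0.08], [0, 0, 0]],
    [[0, 0, 0], [0, 0, 0]],
    [[0, 0, 0], [0, 0, 0]],
    [[0, 0, 0], [0, 0, 0]],
  ],
)

```text
time_s: 19.55
ee_pos: [433.8, 361.6, 169.2]
ee_rot: [-180.0, -0.3, -143.0]
force: [0.2, -0.8, -4.0]
gripper_width: 9.8
gripper_force: 50.0
```

```bash
python3 - <<'E'
from h import *
c=cal('wrist');im=grab_frame('wrist');s=state();b=held(c,s,65);print(s['gripper_width'],s['force'])
go(524.2,75.1,168,175.1-(b[2] if b else 2.5))
E
```

```text
bbox [288.9, 197.8, 57.6, 114.7] [(np.float64(0.04184888180505055), -4, np.float64(5.0)), (np.float64(0.04618219853563779), -4, np.float64(4.0)), (np.float64(0.06325978316813602), 0, np.float64(4.0)), (np.float64(0.06813766997061314), 0, np.float64(5.0))]
9.806818317571116 [ 0.13329024  0.05806845 -3.97610711]
at [434.  361.7 169.2] [-179.99   -0.27 -142.98] q6 -88.4 shift units [ 0.2012 -0.5663  0.0034] len 300.5 turn units [-0.004 -0.009  1.638]
```

>>> send_rows(
  deltas=[
    [[0.029, -0.081, 0], [0, 0, 0]],
    [[0.029, -0.081, 0], [0, 0, 0]],
    [[0.029, -0.081, 0], [0, 0, 0]],
    [[0.029, -0.081, 0], [0, 0, 0]],
    [[0.029, -0.081, 0], [0, 0, 0]],
    [[0.028, -0.081, 0], [0, 0, 0]],
    [[0.028, -0.08, 0], [0, 0, 0]],
    [[0, 0, 0], [0, 0, 0.269]],
    [[0, 0, 0], [0, 0, 0.269]],
    [[0, 0, 0], [0, 0, 0.269]],
  ],
)

```text
time_s: 20.65
ee_pos: [524.6, 75.4, 169.9]
ee_rot: [180.0, -0.2, -166.5]
force: [-0.7, 0.6, -3.2]
gripper_width: 9.6
gripper_force: 50.0
```

>>> send_rows(
  deltas=[
    [[0, 0, 0], [0, 0, 0.269]],
    [[0, 0, 0], [0, 0, 0.269]],
    [[0, 0, 0], [0, 0, 0.269]],
    [[0, 0, 0], [0, 0, 0]],
    [[0, 0, 0], [0, 0, 0]],
  ],
)

```text
time_s: 21.15
ee_pos: [524.8, 76.1, 170.5]
ee_rot: [-180.0, -0.1, 170.9]
force: [0.2, 0.1, -3.0]
gripper_width: 9.7
gripper_force: 50.0
```

```bash
python3 - <<'E'
from h import *
c=cal('wrist');im=grab_frame('wrist');s=state();b=held(c,s,65);print(s['gripper_width'],s['force'])
for d in discs(im,c,[(530.6,150.6),(524,75.5),(517.3,0.9),(510.5,-74)]): print(d)
go(524.3,75,84.8,175.1-4.3)
E
```

```text
bbox [286.2, 196.8, 58.1, 115.1] [(np.float64(0.0426265998887034), 0, np.float64(3.0)), (np.float64(0.05008674588366231), -4, np.float64(3.0)), (np.float64(0.06572064552031162), -4, np.float64(4.0)), (np.float64(0.06642770630789878), 4, np.float64(3.0))]
9.69763397796211 [-4.75692779e-04 -1.67941433e-01 -2.92326185e+00]
None
None
(np.int32(1183), [40, 39], array([ 5.18e+02, -1.00e-01]))
(np.int32(972), [39, 36], array([512.3, -74.6]))
at [525.   76.2 170.9] [-1.7999e+02 -6.0000e-02  1.7090e+02] q6 -73.9 shift units [ 0.0008 -0.0025  0.1722] len 86.1 turn units [-0.001 -0.002  0.003]
```

>>> send_rows(
  deltas=[
    [[0.001, -0.002, 0.05], [0, 0, -0.02]],
    [[0, 0, 0.05], [0, 0, 0]],
    [[0, 0, 0.03], [0, 0, 0]],
    [[0, 0, 0.02], [0, 0, 0]],
    [[0, 0, 0.01], [0, 0, 0]],
    [[0, 0, 0], [0, 0, 0]],
    [[0, 0, 0], [0, 0, 0]],
  ],
)

```text
time_s: 21.95
ee_pos: [525.2, 75.4, 92.1]
ee_rot: [180.0, 0.1, 171.4]
force: [-0.4, -0.6, -3.5]
gripper_width: 9.8
gripper_force: 50.0
```

```bash
python3 - <<'E'
from h import *
s=state();print(s['force'],s['torque'],s['gripper_width']);go(524.3,75,84.5,171.5)
E
```

```text
[-0.39210305 -0.56026873 -3.50109749] [ 0.00982003 -0.04322092  0.00933044] 9.810721278269328
at [525.2  75.4  92.1] [1.7997e+02 8.0000e-02 1.7138e+02] q6 -74.5 shift units [ 0.0018 -0.001   0.0152] len 7.7 turn units [ 0.001  0.003 -0.004]
```

>>> send_rows(
  deltas=[
    [[0.001, 0, 0.008], [0, 0, 0]],
    [[0, 0, 0.007], [0, 0, 0]],
    [[0, 0, 0], [0, 0, 0]],
    [[0, 0, 0], [0, 0, 0]],
  ],
)

```text
time_s: 22.35
ee_pos: [524.1, 75.5, 84.4]
ee_rot: [180.0, 0.0, 171.4]
force: [-0.3, -0.7, 1.0]
gripper_width: 9.4
gripper_force: 50.0
```

>>> send_rows(
  deltas=[
    [[0, 0, 0], [0, 0, 0]],
    [[0, 0, 0], [0, 0, 0]],
    [[0, 0, 0], [0, 0, 0]],
    [[0, 0, 0], [0, 0, 0]],
  ],
  grip=0.65,
)

```text
time_s: 22.75
ee_pos: [524.3, 75.3, 84.0]
ee_rot: [180.0, 0.0, 171.4]
force: [0.2, -0.2, -0.2]
gripper_width: 31.9
gripper_force: 0.0
```

>>> send_rows(
  deltas=[
    [[0, 0, -0.05], [0, 0, 0]],
    [[0, 0, -0.09], [0, 0, 0]],
    [[0, 0, -0.05], [0, 0, 0]],
    [[0, 0, 0], [0, 0, 0]],
    [[0, 0, 0], [0, 0, 0]],
    [[0, 0, 0], [0, 0, 0]],
  ],
)

```text
time_s: 23.35
ee_pos: [523.1, 75.2, 177.5]
ee_rot: [-180.0, -0.2, 171.4]
force: [-0.5, -0.4, -0.4]
gripper_width: 32.0
gripper_force: 0.0
```

```bash
python3 - <<'E'
from h import *
c=cal('wrist');im=grab_frame('wrist')
measure('wrist',c,(525,75),18,40);measure('wrist',c,(531,150),18,40)
print(np.degrees(np.arctan2(-356+0,574)))
S=cal('scene');im2=grab_frame('scene');save('sc2',im2)
measure('scene',S,(574,-356))
go(574,-356,175,110)
E
```

```text
wrist cock1 0.59 [523.7  75.9  18.  174.2] 0.052
wrist grip1 0.95 [524.8  75.7  18.   -8.7] 0.196
wrist cock1 0.7 [533.3 149.3  18.  174.8] 0.097
wrist grip1 0.68 [533.7 147.7  18.  162.9] 0.318
-31.807564290835238
scene cock1 0.97 [ 542.1 -357.8    0.   117.8] 0.225
scene grip1 0.74 [ 545.1 -358.     0.   106.1] 0.38
at [524.   75.4 178.6] [-1.8000e+02 -3.0000e-02  1.7136e+02] q6 -74.4 shift units [-0.2284 -0.8379  0.0071] len 434.3 turn units [-1.000e-03 -1.000e-03  2.142e+00]
```

Cock B is seated in nest 2. Cock C may have been knocked since the first picture, so I'll hover near it and measure again.

>>> send_rows(
  deltas=[
    [[-0.019, -0.084, 0], [0, 0, 0]],
    [[-0.019, -0.084, 0], [0, 0, 0]],
    [[-0.019, -0.084, 0], [0, 0, 0]],
    [[-0.019, -0.084, 0], [0, 0, 0]],
    [[-0.019, -0.084, 0], [0, 0, 0]],
    [[-0.019, -0.084, 0], [0, 0, 0]],
    [[-0.019, -0.084, 0], [0, 0, 0]],
    [[-0.019, -0.084, 0], [0, 0, 0]],
    [[-0.019, -0.084, 0], [0, 0, 0]],
    [[-0.019, -0.084, 0], [0, 0, 0]],
  ],
  grip=0.3,
)

```text
time_s: 24.75
ee_pos: [554.8, -356.0, 178.8]
ee_rot: [180.0, 0.0, 171.3]
force: [1.5, -0.2, 0.7]
gripper_width: 64.2
gripper_force: 0.0
```

>>> send_rows(
  deltas=[
    [[0, 0, 0], [0, 0, 0.276]],
    [[0, 0, 0], [0, 0, 0.276]],
    [[0, 0, 0], [0, 0, 0.276]],
    [[0, 0, 0], [0, 0, 0.276]],
    [[0, 0, 0], [0, 0, 0.276]],
    [[0, 0, 0], [0, 0, 0.276]],
    [[0, 0, 0], [0, 0, 0.276]],
    [[0, 0, 0], [0, 0, 0.276]],
    [[0, 0, 0], [0, 0, 0]],
    [[0, 0, 0], [0, 0, 0]],
  ],
)

```text
time_s: 25.75
ee_pos: [554.9, -354.2, 178.8]
ee_rot: [-180.0, -0.0, 108.3]
force: [-0.2, -0.3, 0.2]
gripper_width: 63.6
gripper_force: 0.0
```

```bash
python3 - <<'E'
from h import *
c=cal('wrist');im=grab_frame('wrist');save('c1',im)
measure('wrist',c,(560,-356),0,70)
go(560,-356,65,107)
E
```

```text
wrist cock1 0.96 [ 547.4 -361.5    0.   119.1] 0.084
wrist grip1 0.82 [ 547.2 -360.8    0.   -81.1] 0.153
at [ 554.9 -354.1  178.8] [-1.800e+02 -1.000e-02  1.082e+02] q6 -51.7 shift units [-0.0068  0.0085  0.2277] len 114.0 turn units [-0.    -0.     0.042]
```

>>> send_rows(
  deltas=[
    [[-0.009, -0.019, 0.04], [0, 0, 0]],
    [[0, 0, 0.03], [0, 0, 0.165]],
    [[0, 0, 0.03], [0, 0, 0.16]],
    [[0, 0, 0], [0, 0, 0]],
    [[0, 0, 0], [0, 0, 0]],
  ],
)

```text
time_s: 26.4
ee_pos: [547.4, -361.4, 129.1]
ee_rot: [-180.0, -0.0, 98.9]
force: [-0.1, 0.5, 0.9]
gripper_width: 63.6
gripper_force: 0.0
```

```bash
python3 - <<'E'
from h import *
c=cal('wrist');im=grab_frame('wrist')
measure('wrist',c,(547,-361),0,50)
go(547.3,-361.1,65.5,98.9)
E
```

```text
wrist cock1 0.9 [ 547.2 -360.9    0.   118.9] 0.085
wrist grip1 0.97 [ 547.6 -361.7    0.    99.4] 0.177
at [ 547.9 -361.7  130.1] [1.7991e+02 8.0000e-02 9.8860e+01] q6 -43.3 shift units [ 0.0016 -0.0011  0.1291] len 64.6 turn units [ 0.003  0.003 -0.001]
```

>>> send_rows(
  deltas=[
    [[0.001, -0.001, 0.045], [0, 0, -0.015]],
    [[0, 0, 0.045], [0, 0, 0]],
    [[0, 0, 0.037], [0, 0, 0]],
    [[0, 0, 0], [0, 0, 0]],
    [[0, 0, 0], [0, 0, 0]],
  ],
)

```text
time_s: 27.05
ee_pos: [547.2, -361.2, 66.2]
ee_rot: [180.0, 0.0, 99.3]
force: [0.0, 0.4, -0.7]
gripper_width: 63.7
gripper_force: 0.0
```

>>> send_rows(
  deltas=[
    [[0, 0, 0], [0, 0, 0]],
    [[0, 0, 0], [0, 0, 0]],
    [[0, 0, 0], [0, 0, 0]],
    [[0, 0, 0], [0, 0, 0]],
    [[0, 0, 0], [0, 0, 0]],
    [[0, 0, 0], [0, 0, 0]],
    [[0, 0, 0], [0, 0, 0]],
    [[0, 0, 0], [0, 0, 0]],
  ],
  grip=1,
  grip_force=50,
)

```text
time_s: 27.85
ee_pos: [546.4, -361.0, 65.4]
ee_rot: [-180.0, -0.0, 99.2]
force: [-1.2, -1.3, 1.2]
gripper_width: 10.3
gripper_force: 50.0
```

>>> send_rows(
  deltas=[
    [[0, 0, -0.05], [0, 0, 0]],
    [[0, 0, -0.08], [0, 0, 0]],
    [[0, 0, -0.08], [0, 0, 0]],
    [[0, 0, 0], [0, 0, 0]],
    [[0, 0, 0], [0, 0, 0]],
    [[0, 0, 0], [0, 0, 0]],
  ],
)

```text
time_s: 28.45
ee_pos: [545.4, -360.0, 167.8]
ee_rot: [-179.8, -0.2, 99.2]
force: [0.8, 0.0, -4.4]
gripper_width: 10.2
gripper_force: 50.0
```

```bash
python3 - <<'E'
from h import *
c=cal('wrist');im=grab_frame('wrist');s=state();b=held(c,s,65);print(s['gripper_width'],s['force'])
go(511.8,-74.4,170,175.1-(b[2] if b else 20))
E
```

```text
bbox [275.9, 200.7, 70.5, 112.0] [(np.float64(0.07869216652178113), 4, np.float64(17.0)), (np.float64(0.08522167487684729), 4, np.float64(18.0)), (np.float64(0.09093338484819215), 0, np.float64(18.0)), (np.float64(0.10208957146076822), 0, np.float64(19.0))]
9.892523759444968 [ 0.65097009 -0.09847903 -3.66178475]
at [ 545.6 -360.2  167.7] [-179.8    -0.21   99.22] q6 -43.7 shift units [ 0.575   0.0249 -0.0026] len 287.8 turn units [-0.003 -0.01  -2.055]
```

>>> send_rows(
  deltas=[
    [[0.082, 0.004, 0], [0, 0, 0]],
    [[0.082, 0.004, 0], [0, 0, 0]],
    [[0.082, 0.004, 0], [0, 0, 0]],
    [[0.082, 0.004, 0], [0, 0, 0]],
    [[0.082, 0.003, 0], [0, 0, 0]],
    [[0.082, 0.003, 0], [0, 0, 0]],
    [[0.083, 0.003, 0], [0, 0, 0]],
    [[0, 0, 0], [0, 0, -0.251]],
    [[0, 0, 0], [0, 0, -0.251]],
    [[0, 0, 0], [0, 0, -0.251]],
  ],
)

```text
time_s: 29.55
ee_pos: [512.2, -74.5, 169.2]
ee_rot: [-179.9, -0.1, 121.2]
force: [0.8, -0.1, -4.1]
gripper_width: 10.4
gripper_force: 50.0
```

>>> send_rows(
  deltas=[
    [[0, 0, 0], [0, 0, -0.251]],
    [[0, 0, 0], [0, 0, -0.251]],
    [[0, 0, 0], [0, 0, -0.251]],
    [[0, 0, 0], [0, 0, -0.251]],
    [[0, 0, 0], [0, 0, -0.251]],
    [[0, 0, 0], [0, 0, 0]],
    [[0, 0, 0], [0, 0, 0]],
  ],
)

```text
time_s: 30.25
ee_pos: [512.5, -75.1, 169.6]
ee_rot: [-180.0, -0.1, 156.6]
force: [0.3, 0.6, -3.3]
gripper_width: 9.9
gripper_force: 50.0
```

```bash
python3 - <<'E'
from h import *
c=cal('wrist');im=grab_frame('wrist');s=state();b=held(c,s,65);print(s['gripper_width'],s['force'])
for d in discs(im,c,[(530.6,150.6),(524,75.5),(517.3,0.9),(510.5,-74)]): print(d)
go(511.8,-74.4,84.3,156.8)
E
```

```text
bbox [275.4, 200.4, 70.9, 109.6] [(np.float64(0.08853148010258956), 4, np.float64(19.0)), (np.float64(0.10029287664432862), 4, np.float64(20.0)), (np.float64(0.11509224786961197), 4, np.float64(18.0)), (np.float64(0.12287581699346406), 0, np.float64(20.0))]
9.908747544269538 [-0.2431469   0.05780125 -3.77382951]
None
None
(np.int32(719), [32, 33], array([519.2,  -5.4]))
None
at [512.7 -75.1 170. ] [-1.7999e+02 -6.0000e-02  1.5665e+02] q6 -76.3 shift units [0.0021 0.0006 0.1713] len 85.7 turn units [-0.    -0.002 -0.005]
```

>>> send_rows(
  deltas=[
    [[0.001, 0.001, 0.05], [0, 0, 0.015]],
    [[0, 0, 0.05], [0, 0, 0]],
    [[0, 0, 0.03], [0, 0, 0]],
    [[0, 0, 0.02], [0, 0, 0]],
    [[0, 0, 0.01], [0, 0, 0]],
    [[0, 0, 0], [0, 0, 0]],
    [[0, 0, 0], [0, 0, 0]],
  ],
)

```text
time_s: 31.05
ee_pos: [513.3, -74.6, 91.1]
ee_rot: [180.0, 0.1, 156.3]
force: [-0.4, 0.2, -3.9]
gripper_width: 10.2
gripper_force: 50.0
```

```bash
python3 - <<'E'
from h import *
s=state();print(s['force'],s['torque'],s['gripper_width']);go(511.8,-74.4,83.8,156)
E
```

```text
[-0.43624334  0.2454269  -3.88888537] [-0.00535394 -0.03567577  0.00574359] 10.192209011642174
at [513.3 -74.6  91.1] [1.7998e+02 8.0000e-02 1.5631e+02] q6 -75.9 shift units [ 0.003  -0.0008  0.0146] len 7.4 turn units [0.001 0.003 0.011]
```

>>> send_rows(
  deltas=[
    [[0.001, 0, 0.008], [0, 0, 0]],
    [[0, 0, 0.006], [0, 0, 0]],
    [[0, 0, 0], [0, 0, 0]],
    [[0, 0, 0], [0, 0, 0]],
  ],
)

```text
time_s: 31.45
ee_pos: [512.2, -74.3, 83.5]
ee_rot: [180.0, 0.0, 156.3]
force: [-0.3, 0.5, -3.5]
gripper_width: 10.1
gripper_force: 50.0
```

>>> send_rows(
  deltas=[
    [[0, 0, 0], [0, 0, 0]],
    [[0, 0, 0], [0, 0, 0]],
    [[0, 0, 0], [0, 0, 0]],
    [[0, 0, 0], [0, 0, 0]],
  ],
  grip=0.65,
)

```text
time_s: 31.85
ee_pos: [512.6, -74.3, 83.8]
ee_rot: [180.0, 0.0, 156.3]
force: [0.4, -0.1, 0.1]
gripper_width: 31.9
gripper_force: 0.0
```

>>> send_rows(
  deltas=[
    [[0, 0, -0.05], [0, 0, 0]],
    [[0, 0, -0.09], [0, 0, 0]],
    [[0, 0, -0.08], [0, 0, 0]],
    [[0, 0, 0], [0, 0, 0]],
    [[0, 0, 0], [0, 0, 0]],
    [[0, 0, 0], [0, 0, 0]],
  ],
)

```text
time_s: 32.45
ee_pos: [511.3, -74.2, 192.2]
ee_rot: [-180.0, -0.1, 156.3]
force: [-1.2, -0.4, 0.1]
gripper_width: 32.0
gripper_force: 0.0
```

```bash
python3 - <<'E'
from h import *
c=cal('wrist');im=grab_frame('wrist')
for p in ((512,-74),(525,75),(531,150)): print(p);measure('wrist',c,p,18,30)
S=cal('scene');im2=grab_frame('scene');save('sc3',cv2.resize(im2[190:310,210:450],(800,400),interpolation=cv2.INTER_CUBIC))
for d in trace('scene','bail_grip'): print(d['p'],d['bbox'])
e=state();print(e['ee_pos'],e['ee_rot'][2])
E
```

```text
(512, -74)
wrist cock1 0.71 [513.5 -74.4  18.   -4.2] 0.082
wrist cock1 0.64 [540.9 -84.1  18.  -19.2] 2.488
wrist grip1 0.76 [514.2 -74.9  18.  156.3] 0.198
(525, 75)
wrist cock1 0.68 [523.4  75.3  18.  174.1] 0.11
wrist grip1 0.81 [524.3  74.9  18.  175.4] 0.265
(531, 150)
wrist cock1 0.8 [534.  150.3  18.  174.5] 0.144
wrist grip1 0.77 [533.7 147.3  18.  160.9] 0.252
0.78 [241.0, 249.3, 182.9, 22.3]
0.49 [238.4, 227.6, 185.6, 67.2]
[512.19286721 -74.28979915 193.1375054 ] 156.32006538400788
```

View pics/sc3.png

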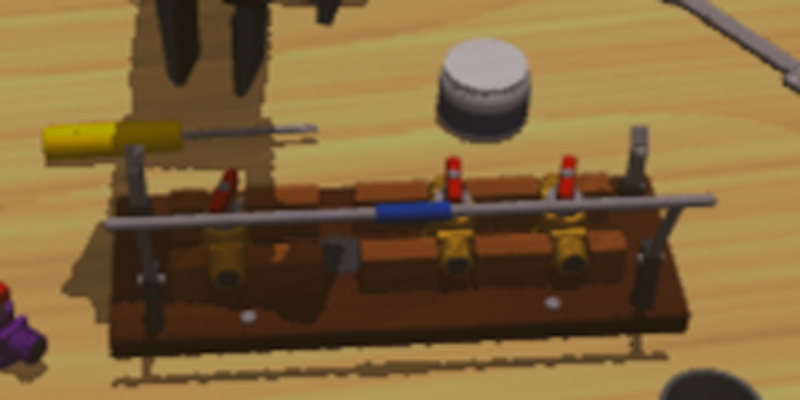

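All three cocks sit in nests 1, 2 and 4 with their pipes in the notches. Next I'll take the bail by its blue sleeve.

>>> send_rows(
  deltas=[
    [[-0.031, 0.09, -0.01], [0, 0, 0]],
    [[-0.031, 0.09, 0], [0, 0, 0]],
    [[-0.03, 0.09, 0], [0, 0, 0]],
    [[0, 0, 0], [0, 0, 0.276]],
    [[0, 0, 0], [0, 0, 0.276]],
    [[0, 0, 0], [0, 0, 0.276]],
    [[0, 0, 0], [0, 0, 0.276]],
    [[0, 0, 0], [0, 0, 0.276]],
    [[0, 0, 0], [0, 0, 0.276]],
    [[0, 0, 0], [0, 0, 0.276]],
  ],
)

```text
time_s: 33.9
ee_pos: [608.6, 30.8, 198.3]
ee_rot: [-180.0, -0.0, 100.6]
force: [-0.3, 0.4, 0.2]
gripper_width: 31.6
gripper_force: 0.0
```

>>> send_rows(
  deltas=[
    [[0, 0, 0], [0, 0, 0.276]],
    [[0, 0, 0], [0, 0, 0.276]],
    [[0, 0, 0], [0, 0, 0]],
    [[0, 0, 0], [0, 0, 0]],
  ],
  grip=0.5,
)

```text
time_s: 34.3
ee_pos: [608.6, 30.8, 198.3]
ee_rot: [-180.0, -0.0, 85.3]
force: [-0.2, 0.4, -0.6]
gripper_width: 45.3
gripper_force: 0.0
```

```bash
python3 - <<'E'
from h import *
c=cal('wrist');im=grab_frame('wrist');T=cal('top');S=cal('scene')
def blue(im,c,p,r=60):
    h=cv2.cvtColor(im,cv2.COLOR_RGB2HSV);m=((h[...,0]>100)&(h[...,0]<125)&(h[...,1]>130)&(h[...,2]>50))
    u=proj(c,[p])[0].astype(int);q=np.zeros_like(m);q[max(0,u[1]-r):u[1]+r,max(0,u[0]-r):u[0]+r]=1
    a=np.argwhere(m&q)[:,::-1];return a.mean(0),len(a)
p=(609,31,140)
uw,n=blue(im,c,p);t0=cv2.imread('pics/top0.png')[...,::-1].copy();ut,n2=blue(t0,T,p,20);s0=cv2.imread('pics/scene0.png')[...,::-1].copy();us,n3=blue(s0,S,p,20)
print(uw,n,ut,n2,us,n3)
A=[];b=[]
for cc,u in((c,uw),(T,ut),(S,us)):
    o,d=ray(cc,[u]);d=d[0]/np.linalg.norm(d);P=np.eye(3)-np.outer(d,d);A.append(P);b.append(P@o)
    print(onz(cc,[u],140)[0].round(1))
X=np.linalg.lstsq(np.vstack(A),np.hstack(b),rcond=None)[0];print('sleeve',X.round(1))
go(X[0],X[1],X[2]+8,85.2)
E
```

```text
[316.51536313 266.74860335] 716 [312.57462687 198.14925373] 134 [333.5 252.5] 92
[609.2  27.  140. ]
[609.1  31.  140. ]
[607.3  31.9 140. ]
sleeve [609.1  30.2 142.7]
at [608.6  30.8 198.4] [-179.99   -0.     85.3 ] q6 6.5 shift units [-0.0013  0.0012  0.0952] len 47.6 turn units [-0.    -0.     0.003]
```

>>> send_rows(
  deltas=[
    [[0, 0.001, 0.05], [0, 0, 0]],
    [[0, 0, 0.05], [0, 0, 0]],
    [[0, 0, 0], [0, 0, 0]],
    [[0, 0, 0], [0, 0, 0]],
  ],
)

```text
time_s: 34.75
ee_pos: [609.2, 30.8, 148.6]
ee_rot: [-180.0, -0.0, 85.2]
force: [0.1, 0.5, 0.5]
gripper_width: 45.5
gripper_force: 0.0
```

>>> send_rows(
  deltas=[
    [[0, 0, 0], [0, 0, 0]],
    [[0, 0, 0], [0, 0, 0]],
    [[0, 0, 0], [0, 0, 0]],
    [[0, 0, 0], [0, 0, 0]],
    [[0, 0, 0], [0, 0, 0]],
    [[0, 0, 0], [0, 0, 0]],
  ],
  grip=1,
  grip_force=25,
)

```text
time_s: 35.35
ee_pos: [609.2, 30.8, 148.8]
ee_rot: [180.0, -0.0, 85.2]
force: [-0.8, -0.2, 2.2]
gripper_width: 11.7
gripper_force: 25.0
```

```bash
python3 - <<'E'
from h import *
s=state();print(s['force'],s['gripper_width'],s['gripper_force'])
go(609,31,148,85.2)
# arc in tool y (jig +x) and tool z from theta0 to 15deg
th=np.radians(np.linspace(111.5,15,9));P=89*np.c_[-np.cos(th),np.sin(th)];print((np.diff(P,axis=0)/500*[1,-1]).round(3),P[0],P[-1])
E
```

```text
[-0.77092075 -0.21837126  2.22194885] 11.733854069468444 24.999960064888
at [609.2  30.8 148.8] [ 1.7997e+02 -1.0000e-02  8.5150e+01] q6 6.7 shift units [ 0.0003 -0.0005  0.0017] len 0.9 turn units [ 0.001 -0.    -0.002]
[[-0.036 -0.01 ]
 [-0.037 -0.002]
 [-0.037  0.006]
 [-0.035  0.013]
 [-0.031  0.02 ]
 [-0.027  0.026]
 [-0.02   0.031]
 [-0.013  0.035]] [32.61860918 82.80716355] [-85.96739854  23.03489501]
```

>>> send_rows(
  deltas=[
    [[0, -0.018, -0.005], [0, 0, 0]],
    [[0, -0.018, -0.005], [0, 0, 0]],
    [[0, -0.0185, -0.001], [0, 0, 0]],
    [[0, -0.0185, -0.001], [0, 0, 0]],
    [[0, -0.0185, 0.003], [0, 0, 0]],
    [[0, -0.0185, 0.003], [0, 0, 0]],
    [[0, -0.0175, 0.0065], [0, 0, 0]],
    [[0, -0.0175, 0.0065], [0, 0, 0]],
  ],
)

```text
time_s: 36.15
ee_pos: [536.8, 37.3, 145.7]
ee_rot: [179.9, -0.1, 85.1]
force: [2.3, 1.0, 2.2]
gripper_width: 11.4
gripper_force: 25.0
```

>>> send_rows(
  deltas=[
    [[0, -0.0155, 0.01], [0, 0, 0]],
    [[0, -0.0155, 0.01], [0, 0, 0]],
    [[0, -0.0135, 0.013], [0, 0, 0]],
    [[0, -0.0135, 0.013], [0, 0, 0]],
    [[0, -0.01, 0.0155], [0, 0, 0]],
    [[0, -0.01, 0.0155], [0, 0, 0]],
    [[0, -0.0065, 0.0175], [0, 0, 0]],
    [[0, -0.0065, 0.0175], [0, 0, 0]],
  ],
)

```text
time_s: 36.95
ee_pos: [490.1, 41.3, 87.8]
ee_rot: [-179.8, -0.0, 85.1]
force: [0.6, 5.1, 3.3]
gripper_width: 11.4
gripper_force: 25.0
```

```bash
python3 - <<'E'
from h import *
s=state();print(s['force'],s['torque'],s['gripper_width'],s['gripper_force'])
im=grab_frame('scene');save('sc4',cv2.resize(im[190:310,210:450],(800,400)))
go(576.2-89*.9965,33+89*.084,57+20,85.2)
E
```

```text
[0.63254014 5.06037031 3.26561941] [ 0.9214738  -0.32305764 -0.08339812] 11.443712926654694 25.00524401664734
at [489.7  41.3  86.6] [-1.7981e+02 -4.0000e-02  8.5140e+01] q6 8.2 shift units [-0.002  -0.0041  0.0192] len 9.9 turn units [-0.007 -0.001 -0.002]
```

View pics/sc4.png

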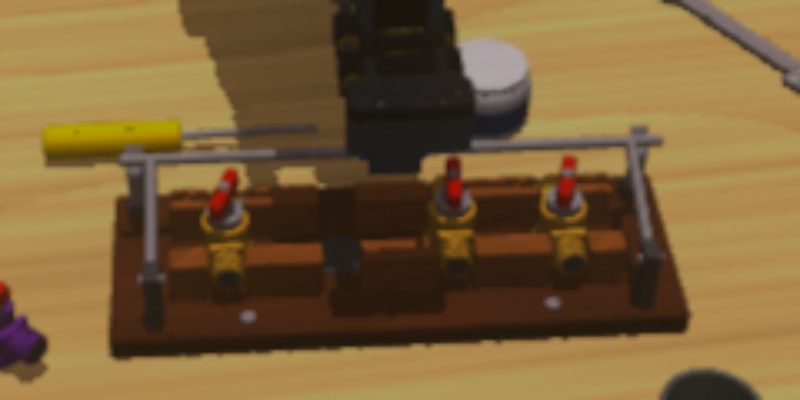

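>>> send_rows(
  deltas=[
    [[0, 0, 0], [0, 0, 0]],
    [[0, 0, 0], [0, 0, 0]],
    [[0, 0, 0], [0, 0, 0]],
    [[0, 0, -0.03], [0, 0, 0]],
    [[0, 0, -0.03], [0, 0, 0]],
    [[0, 0, 0], [0, 0, 0]],
  ],
  grip=0.65,
)

```text
time_s: 37.6
ee_pos: [492.6, 40.4, 120.4]
ee_rot: [179.8, 0.0, 85.2]
force: [0.3, -0.5, 0.4]
gripper_width: 32.0
gripper_force: 0.0
```

>>> send_rows(
  deltas=[
    [[0, -0.003, 0], [0, 0, 0]],
    [[0, 0, 0], [0, 0, 0]],
    [[0, 0, 0], [0, 0, 0]],
    [[0, 0, 0], [0, 0, 0]],
    [[0, 0, 0], [0, 0, 0]],
    [[0, 0, 0], [0, 0, 0]],
  ],
  grip=1,
)

```text
time_s: 38.2
ee_pos: [490.0, 40.9, 118.8]
ee_rot: [-180.0, -0.0, 85.2]
force: [0.4, 0.2, 1.0]
gripper_width: 0.3
gripper_force: 0.0
```

>>> send_rows(
  deltas=[
    [[0, 0, 0.03], [0, 0, 0]],
    [[0, 0, 0.015], [0, 0, 0]],
    [[0, 0, 0.01], [0, 0, 0]],
    [[0, 0, 0.01], [0, 0, 0]],
    [[0, 0, 0], [0, 0, 0]],
  ],
)

```text
time_s: 38.7
ee_pos: [489.7, 40.9, 86.1]
ee_rot: [-180.0, 0.0, 85.2]
force: [-0.0, 0.6, -1.2]
gripper_width: 0.6
gripper_force: 0.0
```

```bash
python3 - <<'E'
from h import *
s=state();print(s['force'],s['torque'],s['gripper_width'])
go(576.2-89*.9965,33+89*.084,77,85.2)
E
```

```text
[-0.00290877  0.60988378 -1.18259901] [-0.08854518  0.06707542  0.04528887] 0.586265385166781
at [489.7  40.9  86.1] [-179.95    0.     85.16] q6 8.3 shift units [-0.0012 -0.0043  0.0181] len 9.3 turn units [-0.002  0.    -0.001]
```

>>> send_rows(
  deltas=[
    [[0, -0.002, 0.006], [0, 0, 0]],
    [[0, 0, 0.006], [0, 0, 0]],
    [[0, 0, 0.004], [0, 0, 0]],
    [[0, 0, 0], [0, 0, 0]],
  ],
)

```text
time_s: 39.1
ee_pos: [488.7, 41.0, 78.0]
ee_rot: [-179.9, 0.0, 85.2]
force: [0.0, -0.1, -0.5]
gripper_width: 0.6
gripper_force: 0.0
```

>>> send_rows(
  deltas=[
    [[0, 0, 0.002], [0, 0, 0]],
    [[0, 0, 0.002], [0, 0, 0]],
    [[0, 0, 0.002], [0, 0, 0]],
    [[0, 0, 0], [0, 0, 0]],
  ],
)

```text
time_s: 39.5
ee_pos: [489.0, 41.0, 77.0]
ee_rot: [180.0, -0.0, 85.2]
force: [-3.0, -0.2, 13.1]
gripper_width: -0.0
gripper_force: 6.7
```

```bash
python3 - <<'E'
from h import *
s=state();print(s['force'],s['torque'])
im=grab_frame('scene');save('sc5',cv2.resize(im[190:310,210:450],(800,400)))
E
```

```text
[-3.00388229 -0.1505595  13.12760767] [-0.13251082  0.82674886 -0.02159404]
```

View pics/sc5.png

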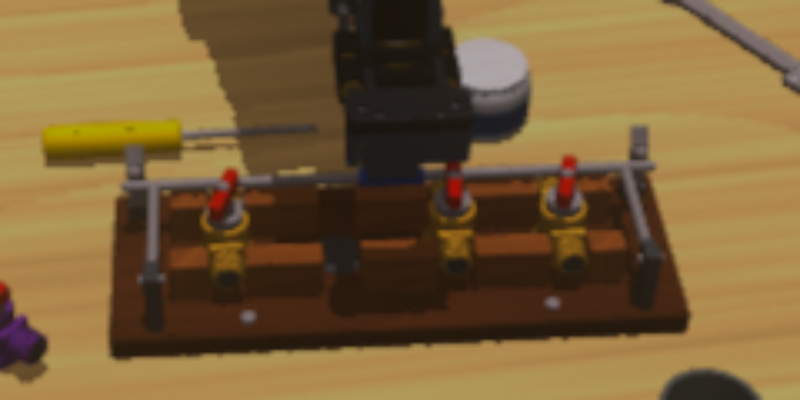

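>>> send_rows(
  deltas=[
    [[0, 0, 0.002], [0, 0, 0]],
    [[0, 0, 0.001], [0, 0, 0]],
    [[0, 0, 0], [0, 0, 0]],
    [[0, 0, 0], [0, 0, 0]],
  ],
)

```text
time_s: 39.95
ee_pos: [489.0, 41.0, 76.8]
ee_rot: [179.9, -0.0, 85.2]
force: [-6.0, -0.6, 24.1]
gripper_width: 0.3
gripper_force: 11.9
```

>>> send_rows(
  deltas=[
    [[0, 0, -0.05], [0, 0, 0]],
    [[0.02, 0, -0.09], [0, 0, 0]],
    [[0.05, 0.05, -0.05], [0, 0, 0]],
    [[0, 0, 0], [0, 0, -0.27]],
    [[0, 0, 0], [0, 0, -0.27]],
    [[0, 0, 0], [0, 0, -0.27]],
    [[0, 0, 0], [0, 0, -0.27]],
    [[0, 0, 0], [0, 0, -0.27]],
    [[0, 0, 0], [0, 0, 0]],
    [[0, 0, 0], [0, 0, 0]],
  ],
  grip=0.65,
)

```text
time_s: 40.95
ee_pos: [516.8, 73.8, 168.8]
ee_rot: [-180.0, -0.0, 123.7]
force: [-0.2, -0.3, 0.4]
gripper_width: 31.8
gripper_force: 0.0
```

```bash
python3 - <<'E'
from h import *
c=cal('wrist');im=grab_frame('wrist');save('w5',im)
sc=grab_frame('scene');S=cal('scene')
save('chk',np.vstack([cv2.resize(sc[190:310,210:450],(600,300),interpolation=cv2.INTER_CUBIC),cv2.resize(im[80:320],(600,225))]))
h=cv2.cvtColor(sc,cv2.COLOR_RGB2HSV);m=(h[...,0]>100)&(h[...,0]<125)&(h[...,1]>120)&(h[...,2]>50)
m[:225]=0;m[275:]=0;m[:,:300]=0;m[:,:][:,370:]=0;a=np.argwhere(m)[:,::-1];print(len(a),a.mean(0) if len(a) else '',proj(S,[[487.5,40.5,57]]),proj(S,[[489,40.3,72]]))
for p in ((512,-74),(525,75),(531,150)): print(p);measure('wrist',c,p,18,30)
go(524,75.2,150,171)
E
```

```text
52 [327.40384615 242.05769231] [[326.11787629 243.31921742]] [[326.31717089 238.7647515 ]]
(512, -74)
(525, 75)
wrist cock1 0.88 [523.7  75.8  18.  175.3] 0.241
wrist grip1 0.9 [523.9  76.1  18.  -12. ] 0.193
(531, 150)
wrist cock1 0.98 [533.  149.2  18.  177. ] 0.163
wrist grip1 0.63 [533.5 148.9  18.  -17.3] 0.119
at [516.9  73.7 168.9] [ 1.8000e+02 -1.0000e-02  1.2381e+02] q6 -27.0 shift units [-0.0055  0.0135  0.0378] len 20.3 turn units [ 0.    -0.    -1.647]
```

View pics/chk.png

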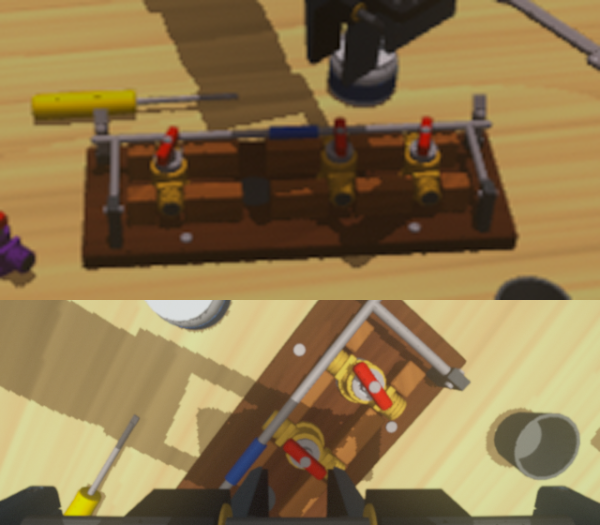

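The bail is shut: the sleeve sits at rod height, and 24 N moved it no further. Now for the handles, starting with cock B in nest 2.

>>> send_rows(
  deltas=[
    [[-0.006, 0.013, 0.03], [0, 0, 0]],
    [[0, 0, 0], [0, 0, -0.269]],
    [[0, 0, 0], [0, 0, -0.269]],
    [[0, 0, 0], [0, 0, -0.269]],
    [[0, 0, 0], [0, 0, -0.269]],
    [[0, 0, 0], [0, 0, -0.269]],
    [[0, 0, 0], [0, 0, -0.269]],
    [[0, 0, 0], [0, 0, 0]],
    [[0, 0, 0], [0, 0, 0]],
  ],
)

```text
time_s: 42.25
ee_pos: [524.0, 74.9, 153.9]
ee_rot: [180.0, 0.0, 169.9]
force: [-0.1, -1.3, 0.2]
gripper_width: 31.8
gripper_force: 0.0
```

```bash
python3 - <<'E'
from h import *
c=cal('wrist');im=grab_frame('wrist')
for p in ((524,75),(533,150)): print(p);measure('wrist',c,p,18,30)
go(524,75.8,81,170)
E
```

```text
(524, 75)
wrist cock1 0.66 [523.1  75.8  18.  174.8] 0.16
wrist grip1 0.9 [523.8  75.9  18.   -9.8] 0.13
(533, 150)
wrist cock1 0.92 [533.3 149.6  18.  174.7] 0.225
wrist grip1 0.58 [533.6 147.9  18.  162. ] 0.262
at [524.   74.9 153.9] [179.99  -0.   170.02] q6 -73.1 shift units [0.0002 0.0018 0.1459] len 72.9 turn units [ 0.    -0.     0.001]
```

>>> send_rows(
  deltas=[
    [[0, 0.002, 0.05], [0, 0, 0]],
    [[0, 0, 0.05], [0, 0, 0]],
    [[0, 0, 0.03], [0, 0, 0]],
    [[0, 0, 0.015], [0, 0, 0]],
    [[0, 0, 0], [0, 0, 0]],
  ],
)

```text
time_s: 43.0
ee_pos: [523.6, 75.8, 80.7]
ee_rot: [-180.0, -0.1, 170.0]
force: [-0.1, -0.3, 0.2]
gripper_width: 31.5
gripper_force: 0.0
```

>>> send_rows(
  deltas=[
    [[0, 0, 0], [0, 0, 0]],
    [[0, 0, 0], [0, 0, 0]],
    [[0, 0, 0], [0, 0, 0]],
    [[0, 0, 0], [0, 0, 0]],
    [[0, 0, 0], [0, 0, 0]],
  ],
  grip=1,
  grip_force=60,
)

```text
time_s: 43.5
ee_pos: [524.7, 75.7, 82.2]
ee_rot: [180.0, 0.1, 170.1]
force: [0.2, -2.2, 3.2]
gripper_width: 10.3
gripper_force: 60.0
```

>>> send_rows(
  deltas=[
    [[0, 0, 0.002], [0, 0, 0]],
    [[0, 0, 0.001], [0, 0, 0]],
    [[0, 0, 0], [0, 0, 0]],
    [[0, 0, 0], [0, 0, 0]],
  ],
)

```text
time_s: 43.9
ee_pos: [524.9, 75.7, 81.8]
ee_rot: [180.0, 0.1, 170.1]
force: [-0.9, -1.2, 12.0]
gripper_width: 10.0
gripper_force: 60.0
```

```bash
python3 - <<'E'
from h import *
s=state();print(s['force'],s['torque'],s['gripper_width']);go(524,75.8,81,85.1)
E
```

```text
[-0.93991723 -1.20074273 11.9812282 ] [-0.36609693  0.42850823  0.03282249] 10.028636211563688
at [524.9  75.7  81.8] [1.7998e+02 1.4000e-01 1.7009e+02] q6 -73.1 shift units [ 0.0018 -0.0001  0.0017] len 1.2 turn units [0.004 0.003 2.967]
```

>>> send_rows(
  deltas=[
    [[0, 0, 0.0006], [0, 0, 0.1]],
    [[0, 0, 0.0006], [0, 0, 0.1]],
    [[0, 0, 0.0006], [0, 0, 0.1]],
    [[0, 0, 0.0006], [0, 0, 0.1]],
    [[0, 0, 0.0006], [0, 0, 0.1]],
  ],
)

```text
time_s: 44.4
ee_pos: [524.9, 75.4, 80.5]
ee_rot: [180.0, 0.1, 155.7]
force: [-2.5, -3.4, 12.9]
gripper_width: 10.0
gripper_force: 60.0
```

>>> send_rows(
  deltas=[
    [[0, 0, 0.0009], [0, 0, 0.15]],
    [[0, 0, 0.0009], [0, 0, 0.15]],
    [[0, 0, 0.0009], [0, 0, 0.15]],
    [[0, 0, 0.0009], [0, 0, 0.15]],
    [[0, 0, 0.0009], [0, 0, 0.15]],
  ],
)

```text
time_s: 44.9
ee_pos: [524.5, 74.8, 78.2]
ee_rot: [-180.0, 0.1, 134.2]
force: [-3.3, -5.2, 14.1]
gripper_width: 9.9
gripper_force: 60.0
```

>>> send_rows(
  deltas=[
    [[0, 0, 0.0009], [0, 0, 0.15]],
    [[0, 0, 0.0009], [0, 0, 0.15]],
    [[0, 0, 0.0009], [0, 0, 0.15]],
    [[0, 0, 0], [0, 0, 0.15]],
    [[0, 0, 0], [0, 0, 0.15]],
  ],
)

```text
time_s: 45.4
ee_pos: [523.9, 74.4, 77.0]
ee_rot: [-180.0, 0.1, 112.7]
force: [-4.5, -6.9, 17.8]
gripper_width: 9.9
gripper_force: 60.1
```

```bash
python3 - <<'E'
from h import *
s=state();print(s['force'],s['torque'],s['gripper_width']);go(524,75.8,81,85.1)
E
```

```text
[-4.46255597 -6.8917342  17.82551978] [-1.32824905  0.96603551  0.13460756] 9.919970761979988
at [523.9  74.4  77. ] [-1.7996e+02  1.5000e-01  1.1270e+02] q6 -15.6 shift units [ 0.0024  0.0013 -0.008 ] len 4.2 turn units [-0.     0.005  0.963]
```

>>> send_rows(
  deltas=[
    [[0, 0, -0.001], [0, 0, 0.16]],
    [[0, 0, 0], [0, 0, 0.16]],
    [[0, 0, 0], [0, 0, 0.16]],
    [[0, 0, 0], [0, 0, 0.16]],
    [[0, 0, 0], [0, 0, 0.16]],
    [[0, 0, 0], [0, 0, 0.163]],
    [[0, 0, 0], [0, 0, 0]],
    [[0, 0, 0], [0, 0, 0]],
  ],
)

```text
time_s: 46.2
ee_pos: [522.9, 74.3, 77.0]
ee_rot: [-179.9, 0.2, 85.3]
force: [-6.0, -6.2, 16.2]
gripper_width: 10.3
gripper_force: 60.0
```

```bash
python3 - <<'E'
from h import *
s=state();print(s['force'],s['torque'],s['gripper_width']);go(524,75.8,81,85.1)
E
```

```text
[-5.96731174 -6.16238789 16.16546832] [-1.31636092  1.16470818  0.09691403] 10.257349116669177
at [522.9  74.3  77. ] [-1.7989e+02  1.7000e-01  8.5260e+01] q6 11.8 shift units [ 0.0031  0.002  -0.008 ] len 4.4 turn units [-0.004  0.006  0.006]
```

>>> send_rows(
  deltas=[
    [[0, 0, -0.004], [0, 0, 0]],
    [[0, 0, 0], [0, 0, 0]],
  ],
)

```text
time_s: 46.4
ee_pos: [522.6, 74.6, 77.4]
ee_rot: [-179.8, 0.2, 85.3]
force: [-2.8, -5.0, 4.3]
gripper_width: 10.2
gripper_force: 60.0
```

>>> send_rows(
  deltas=[
    [[0, 0, 0], [0, 0, 0]],
    [[0, 0, 0], [0, 0, 0]],
    [[0, 0, 0], [0, 0, 0]],
    [[0, 0, -0.05], [0, 0, 0]],
    [[0, 0, -0.09], [0, 0, 0]],
    [[0.08, 0, -0.01], [0, 0, 0]],
    [[0.07, 0.008, 0], [0, 0, 0]],
  ],
  grip=0.7,
)

```text
time_s: 47.1
ee_pos: [535.6, 151.4, 154.6]
ee_rot: [179.8, -0.1, 85.1]
force: [-0.2, -0.2, -0.3]
gripper_width: 27.4
gripper_force: 0.0
```

>>> send_rows(
  deltas=[
    [[0, 0, 0], [0, 0, -0.268]],
    [[0, 0, 0], [0, 0, -0.268]],
    [[0, 0, 0], [0, 0, -0.268]],
    [[0, 0, 0], [0, 0, -0.268]],
    [[0, 0, 0], [0, 0, -0.268]],
    [[0, 0, 0], [0, 0, -0.268]],
    [[0, 0, 0], [0, 0, -0.268]],
    [[0, 0, 0], [0, 0, -0.268]],
    [[0, 0, 0], [0, 0, -0.268]],
    [[0, 0, 0], [0, 0, -0.268]],
  ],
)

```text
time_s: 48.1
ee_pos: [534.4, 150.6, 152.1]
ee_rot: [180.0, -0.0, 162.3]
force: [-1.3, 0.1, 0.2]
gripper_width: 28.0
gripper_force: 0.0
```

```bash
python3 - <<'E'
from h import *
c=cal('wrist');im=grab_frame('wrist')
for p,z in (((524,75),13),((533,149),18)): print(p);measure('wrist',c,p,z,30)
go(533.4,149.3,81,162)
E
```

```text
(524, 75)
wrist cock1 0.88 [525.   73.8  13.  110.9] 0.514
wrist grip1 0.92 [523.   75.3  13.   90.7] 0.323
(533, 149)
wrist cock1 0.72 [533.7 149.3  18.  176.7] 0.191
wrist grip1 0.98 [534.  149.1  18.  -18.2] 0.194
at [534.4 150.5 152.2] [ 1.7999e+02 -1.0000e-02  1.6184e+02] q6 -57.3 shift units [ 0.0012 -0.0029  0.1424] len 71.2 turn units [ 0.    -0.    -0.006]
```

>>> send_rows(
  deltas=[
    [[0.001, -0.0025, 0.05], [0, 0, 0]],
    [[0, 0, 0.05], [0, 0, 0]],
    [[0, 0, 0.03], [0, 0, 0]],
    [[0, 0, 0.012], [0, 0, 0]],
    [[0, 0, 0], [0, 0, 0]],
  ],
)

```text
time_s: 48.85
ee_pos: [533.2, 149.2, 80.7]
ee_rot: [-180.0, -0.1, 161.9]
force: [0.2, 0.0, 0.8]
gripper_width: 27.2
gripper_force: 0.0
```

>>> send_rows(
  deltas=[
    [[0, 0, 0], [0, 0, 0]],
    [[0, 0, 0], [0, 0, 0]],
    [[0, 0, 0], [0, 0, 0]],
    [[0, 0, 0], [0, 0, 0]],
    [[0, 0, 0], [0, 0, 0]],
  ],
  grip=1,
)

```text
time_s: 49.35
ee_pos: [534.1, 149.2, 82.2]
ee_rot: [180.0, 0.1, 162.0]
force: [0.2, -2.1, 4.2]
gripper_width: 9.8
gripper_force: 60.0
```

>>> send_rows(
  deltas=[
    [[0, 0, 0.002], [0, 0, 0]],
    [[0, 0, 0.001], [0, 0, 0]],
    [[0, 0, 0], [0, 0, 0]],
    [[0, 0, 0], [0, 0, 0]],
  ],
)

```text
time_s: 49.75
ee_pos: [534.4, 149.2, 81.9]
ee_rot: [179.9, 0.1, 162.0]
force: [-2.0, -1.7, 12.0]
gripper_width: 10.0
gripper_force: 60.0
```

>>> send_rows(
  deltas=[
    [[0, 0, 0.0009], [0, 0, 0.15]],
    [[0, 0, 0.0009], [0, 0, 0.15]],
    [[0, 0, 0.0009], [0, 0, 0.15]],
    [[0, 0, 0.0009], [0, 0, 0.15]],
    [[0, 0, 0.0009], [0, 0, 0.15]],
    [[0, 0, 0.0009], [0, 0, 0.15]],
  ],
)

```text
time_s: 50.35
ee_pos: [534.2, 148.9, 79.5]
ee_rot: [179.9, 0.1, 136.1]
force: [-2.8, -3.5, 15.8]
gripper_width: 9.3
gripper_force: 60.0
```

>>> send_rows(
  deltas=[
    [[0, 0, 0.0009], [0, 0, 0.15]],
    [[0, 0, 0.0009], [0, 0, 0.15]],
    [[0, 0, 0.0009], [0, 0, 0.15]],
    [[0, 0, 0.0009], [0, 0, 0.15]],
    [[0, 0, 0.0009], [0, 0, 0.15]],
    [[0, 0, 0.0009], [0, 0, 0.15]],
    [[0, 0, 0], [0, 0, 0.15]],
  ],
)

```text
time_s: 51.05
ee_pos: [533.6, 148.6, 77.0]
ee_rot: [180.0, 0.1, 106.0]
force: [-5.5, -3.8, 18.4]
gripper_width: 9.7
gripper_force: 60.1
```

```bash
python3 - <<'E'
from h import *
s=state();print(s['force'],s['torque'],s['gripper_width']);go(534,149.2,81,85.1)
E
```

```text
[-5.5472985  -3.75502831 18.44689412] [-0.84640459  0.93142512  0.12792386] 9.676593597850635
at [533.6 148.6  77. ] [1.7996e+02 7.0000e-02 1.0599e+02] q6 -1.5 shift units [ 0.0009  0.0011 -0.0081] len 4.1 turn units [0.002 0.002 0.729]
```

Cock A's plug has sunk 4.9 mm, so it is home. I'll finish the turn, release, and go to cock C in nest 4.

>>> send_rows(
  deltas=[
    [[0, 0, -0.001], [0, 0, 0.15]],
    [[0, 0, 0], [0, 0, 0.15]],
    [[0, 0, 0], [0, 0, 0.15]],
    [[0, 0, 0], [0, 0, 0.15]],
    [[0, 0, 0], [0, 0, 0.135]],
    [[0, 0, 0], [0, 0, 0]],
    [[0, 0, -0.004], [0, 0, 0]],
    [[0, 0, 0], [0, 0, 0]],
  ],
)

```text
time_s: 51.85
ee_pos: [532.7, 148.6, 77.2]
ee_rot: [-179.9, 0.1, 85.1]
force: [-4.5, -4.3, 7.5]
gripper_width: 9.8
gripper_force: 60.0
```

>>> send_rows(
  deltas=[
    [[0, 0, 0], [0, 0, 0]],
    [[0, 0, 0], [0, 0, 0]],
    [[0, 0, 0], [0, 0, 0]],
    [[0, 0, -0.05], [0, 0, 0]],
    [[0, 0, -0.09], [0, 0, 0]],
    [[-0.09, 0, -0.02], [0, 0, 0]],
    [[-0.09, 0, 0], [0, 0, 0]],
    [[-0.09, 0, 0], [0, 0, 0]],
    [[-0.09, 0, 0], [0, 0, 0]],
    [[-0.088, 0, 0], [0, 0, 0]],
  ],
  grip=0.7,
)

```text
time_s: 52.85
ee_pos: [514.1, -75.5, 156.8]
ee_rot: [180.0, -0.0, 85.1]
force: [0.7, -0.2, 0.2]
gripper_width: 27.1
gripper_force: 0.0
```

>>> send_rows(
  deltas=[
    [[0, 0, 0], [0, 0, -0.25]],
    [[0, 0, 0], [0, 0, -0.25]],
    [[0, 0, 0], [0, 0, -0.25]],
    [[0, 0, 0], [0, 0, -0.25]],
    [[0, 0, 0], [0, 0, -0.25]],
    [[0, 0, 0], [0, 0, -0.25]],
    [[0, 0, 0], [0, 0, -0.25]],
    [[0, 0, 0], [0, 0, -0.25]],
    [[0, 0, 0], [0, 0, -0.25]],
    [[0, 0, 0], [0, 0, -0.24]],
  ],
)

```text
time_s: 53.85
ee_pos: [514.4, -73.7, 156.6]
ee_rot: [180.0, -0.0, 156.7]
force: [0.4, -0.2, -0.0]
gripper_width: 27.3
gripper_force: 0.0
```

```bash
python3 - <<'E'
from h import *
c=cal('wrist');im=grab_frame('wrist');save('w7',im[60:360])
for p,z in (((513,-74),18),((524,75),13),((533,149),13)): print(p);measure('wrist',c,p,z,30)
go(513.8,-74.6,81,156.3)
E
```

```text
(513, -74)
wrist cock1 0.93 [513.8 -74.6  18.  175.5] 0.201
wrist grip1 0.8 [513.9 -74.5  18.  156.6] 0.164
(524, 75)
wrist cock1 0.66 [525.5  78.6  13.   -8. ] 0.398
wrist grip1 0.68 [523.3  74.9  13.   82.9] 0.279
(533, 149)
wrist cock1 0.77 [537.6 155.9  13.   -9.9] 0.318
wrist grip1 0.88 [533.9 152.2  13.   83.2] 0.135
at [514.3 -73.9 156.9] [179.99   0.   156.3 ] q6 -75.8 shift units [ 0.0003 -0.0017  0.1517] len 75.9 turn units [0. 0. 0.]
```

View pics/w7.png

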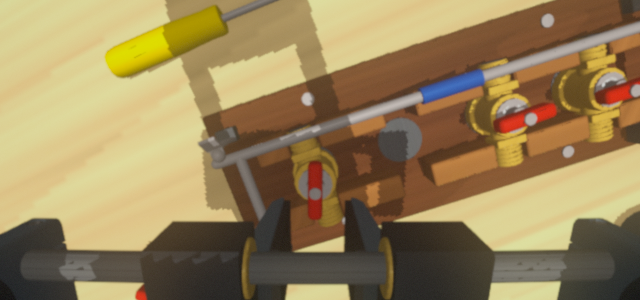

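Handles A and B stand square across their pipes, and the bail rod lies over the front pipe ends in its catch. Now cock C.

>>> send_rows(
  deltas=[
    [[0.001, -0.0015, 0.05], [0, 0, 0]],
    [[0, 0, 0.05], [0, 0, 0]],
    [[0, 0, 0.035], [0, 0, 0]],
    [[0, 0, 0.016], [0, 0, 0]],
    [[0, 0, 0], [0, 0, 0]],
  ],
)

```text
time_s: 54.7
ee_pos: [512.9, -74.3, 80.6]
ee_rot: [-180.0, -0.1, 156.3]
force: [-0.8, -0.6, 0.1]
gripper_width: 27.3
gripper_force: 0.0
```

>>> send_rows(
  deltas=[
    [[0, 0, 0], [0, 0, 0]],
    [[0, 0, 0], [0, 0, 0]],
    [[0, 0, 0], [0, 0, 0]],
    [[0, 0, 0], [0, 0, 0]],
    [[0, 0, 0], [0, 0, 0]],
  ],
  grip=1,
)

```text
time_s: 55.2
ee_pos: [514.1, -74.8, 82.3]
ee_rot: [180.0, 0.1, 156.4]
force: [-1.0, -2.8, 4.8]
gripper_width: 9.8
gripper_force: 60.0
```

>>> send_rows(
  deltas=[
    [[0, 0, 0.002], [0, 0, 0]],
    [[0, 0, 0.001], [0, 0, 0]],
    [[0, 0, 0], [0, 0, 0]],
    [[0, 0, 0], [0, 0, 0]],
  ],
)

```text
time_s: 55.6
ee_pos: [514.3, -74.9, 81.9]
ee_rot: [180.0, 0.2, 156.4]
force: [-2.6, -2.3, 12.1]
gripper_width: 9.9
gripper_force: 60.0
```

>>> send_rows(
  deltas=[
    [[0, 0, 0.0009], [0, 0, 0.15]],
    [[0, 0, 0.0009], [0, 0, 0.15]],
    [[0, 0, 0.0009], [0, 0, 0.15]],
    [[0, 0, 0.0009], [0, 0, 0.15]],
    [[0, 0, 0.0009], [0, 0, 0.15]],
    [[0, 0, 0.0009], [0, 0, 0.15]],
  ],
)

```text
time_s: 56.2
ee_pos: [514.1, -75.2, 79.5]
ee_rot: [180.0, 0.2, 130.5]
force: [-3.7, -2.2, 15.8]
gripper_width: 10.1
gripper_force: 60.0
```

>>> send_rows(
  deltas=[
    [[0, 0, 0.0009], [0, 0, 0.15]],
    [[0, 0, 0.0009], [0, 0, 0.15]],
    [[0, 0, 0.0009], [0, 0, 0.15]],
    [[0, 0, 0.0009], [0, 0, 0.15]],
    [[0, 0, 0.0009], [0, 0, 0.15]],
    [[0, 0, 0.0009], [0, 0, 0.15]],
    [[0, 0, 0], [0, 0, 0.15]],
  ],
)

```text
time_s: 56.9
ee_pos: [513.4, -75.6, 77.0]
ee_rot: [180.0, 0.1, 100.4]
force: [-5.5, -4.8, 19.2]
gripper_width: 10.3
gripper_force: 60.1
```

>>> send_rows(
  deltas=[
    [[0, 0, -0.001], [0, 0, 0.14]],
    [[0, 0, 0], [0, 0, 0.14]],
    [[0, 0, 0], [0, 0, 0.14]],
    [[0, 0, 0], [0, 0, 0.12]],
    [[0, 0, 0], [0, 0, 0]],
    [[0, 0, -0.004], [0, 0, 0]],
    [[0, 0, 0], [0, 0, 0]],
  ],
)

```text
time_s: 57.6
ee_pos: [512.6, -75.2, 77.4]
ee_rot: [-179.9, 0.1, 85.1]
force: [-2.9, -5.5, 7.7]
gripper_width: 10.5
gripper_force: 60.0
```

Home too. I'll release, retreat towards the robot and check everything from above.

>>> send_rows(
  deltas=[
    [[0, 0, 0], [0, 0, 0]],
    [[0, 0, 0], [0, 0, 0]],
    [[0, 0, 0], [0, 0, 0]],
    [[0, 0, -0.05], [0, 0, 0]],
    [[0, 0, -0.09], [0, 0, 0]],
    [[0, 0, -0.09], [0, 0, 0]],
    [[0.08, 0, -0.04], [0, 0, 0]],
    [[0.08, 0, 0], [0, 0, 0]],
    [[0.05, 0, 0], [0, 0, 0]],
    [[0, 0, 0], [0, 0, 0]],
  ],
  grip=0.7,
)

```text
time_s: 58.6
ee_pos: [522.7, 33.1, 211.9]
ee_rot: [180.0, -0.1, 85.3]
force: [0.1, -1.2, -1.2]
gripper_width: 27.7
gripper_force: 0.0
```

>>> send_rows(
  deltas=[
    [[0, 0, 0], [0, 0, -0.28]],
    [[0, 0, 0], [0, 0, -0.28]],
    [[0, 0, 0], [0, 0, -0.28]],
    [[0, 0, 0], [0, 0, -0.28]],
    [[0, 0, 0], [0, 0, -0.28]],
    [[0, 0, 0], [0, 0, -0.28]],
    [[0, 0, 0], [0, 0, -0.28]],
    [[0, 0, 0], [0, 0, -0.28]],
    [[0, 0, 0], [0, 0, -0.28]],
    [[0, 0, 0], [0, 0, -0.28]],
  ],
)

```text
time_s: 59.6
ee_pos: [522.3, 29.4, 211.5]
ee_rot: [-180.0, -0.0, 165.6]
force: [-0.6, -0.3, 0.4]
gripper_width: 27.2
gripper_force: 0.0
```

>>> send_rows(
  deltas=[
    [[-0.08, 0, 0], [0, 0, 0]],
    [[-0.08, 0, 0], [0, 0, 0]],
    [[0, 0, 0], [0, 0, -0.28]],
    [[0, 0, 0], [0, 0, 0]],
    [[0, 0, 0], [0, 0, 0]],
  ],
)

```text
time_s: 60.1
ee_pos: [599.3, 9.3, 211.5]
ee_rot: [-180.0, -0.1, 173.1]
force: [-0.7, -0.4, 0.3]
gripper_width: 27.6
gripper_force: 0.0
```

```bash
python3 - <<'E'
from h import *
c=cal('wrist');im=grab_frame('wrist');print(state()['ee_pos'],state()['ee_rot'])
save('fin',im[:400])
for p in ((513,-74),(524,75),(533,149)):
    print(p)
    for d in trace('wrist','grip1'):
        m=d['pixels'];w=onz(c,[np.argwhere(m).mean(0)[::-1]],74)[0,:2]
        if np.hypot(*(w-p))<25: print(fit([(c,m)],[BAR],w[0],w[1],13,[1.3,1.6]),fit([(c,m)],[BAR],w[0],w[1],13,[1.3,1.6],True))
E
```

```text
[599.15162485   9.50189356 211.77093163] [-1.79998878e+02 -5.61416367e-02  1.73134153e+02]
(513, -74)
(array([513.9, -72.9,  13. ,  85.9]), np.float64(0.203)) (array([512.2, -83.4, -16.2,  85.7]), np.float64(0.135))
(524, 75)
(array([524.1,  75.7,  13. ,  88.6]), np.float64(0.222)) (array([523.5,  81.9, -16.4,  87.4]), np.float64(0.108))
(533, 149)
(array([533.9, 149.2,  13. ,  85. ]), np.float64(0.189)) (array([534.2, 162.8, -15.3,  84.5]), np.float64(0.126))
```

View pics/fin.png

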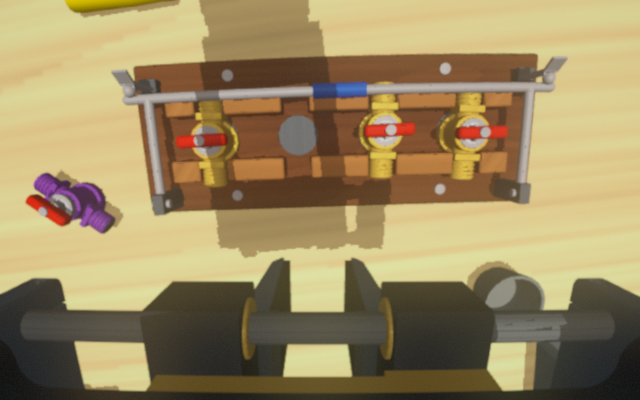

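The final view shows three upright cocks under the shut bail rod, which sits in both catches, with all three handles square across the pipes (85 to 88° against 85°). The arm is clear of everything.

```bash
python3 -c "
from workcell import *
print(job_done())"
```

```text
the job is handed in; nothing more can be done
None
```

I handed the job in at about 60 s: the three cocks present stand in nests 1, 2 and 4 under the shut bail, their plugs driven home (about 4.9 mm of 5 by arm travel) and handles within about 3° of square; press force reached 18–19 N at the end of the stroke, above the 8–15 N advised, one cock was dropped when the grip slackened and was re-placed, and I saw no bystander moved.

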